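# Set up the bench dryer for handle blanks

## Robot

A 6-joint arm with a two-finger parallel gripper is mounted at the origin on the work surface. World frame = base frame: x ahead of the robot, y to its left, z up, the work surface at z = 0. Lengths are in m, angles in rad, forces in N, time in s.
With the tool pointing down it reaches from about 0.35 to 0.925 m from the base axis. Payload 6.4 kg.
Tool frame: the origin (TCP) lies between the finger pads; the fingertips stand 25 mm ahead of it and the grasp point (between the pads) lies 6 mm ahead of it; z points along the fingers, y is the line along which they close (so a half turn about z gives the same grasp; the last joint's range is limited). The gripper opens to 85 mm and grips with 20 to 120 N. Pads are 22 mm wide; open, the fingers measure 114 mm over their backs; the gripper's body (76 mm by 85 mm) begins 54 mm behind the grasp point. The pads swing forward as they close: fully open they stand 13 mm farther back than shut.
Start: joints at [-1.483, 0.245, 1.558, -0, 1.339, -0.174], TCP at [0.168, -0.628, 0.256] pointing down, gripper open.
Joint ranges: [-3.13, 3.13], [-1.02, 2.26], [0.13, 2.54], [-0.95, 4.09], [0.21, 2.88], [-2.74, 2.74]. Speed limits (rad/s): [2.57, 2.57, 3.14, 3.14, 3.14, 3.14].

## Interface

Orientations are given as a 3x3 rotation matrix whose columns are the frame's x, y, z axes.
In Python, from workcell import observe, snapshot, hand_in gives the robot as it stands. The module is installed in compiled form; this text tells all that it offers.
- The arm moves only by the tool apply_moves, never from a script. Its arguments are lists of equal length, an entry for each row: "translation": the shift along the tool's x, y, z in m, a list of three; "delta_rot": the turn, a rotation vector about the tool's x, y, z in degrees, a list of three; "grip": the finger opening in m, from 0 to 0.0854. A call has 1 to 5 rows; each row is the pose to reach, as a shift and turn from the pose commanded when the call began, along the tool's axes at that moment; what a row does not reach only later rows make up. A row lasts 1/12 s, in which the tool goes at most 41.7 mm and 7.16 degrees, less where a joint would pass 70% of its speed; a pose out of reach is approached as far as the arm can. A call with a gripper value outside its range is refused whole. The fingers move at their own pace and stop on an object; "newtons" is the grip in N (left out, the last holds). Time passes only in rows, so rows that repeat a pose let the fingers close. It gives the time, the measured TCP pose, the force, the opening and the grip force at its end, in the units of the state.
- observe(): the state, without advancing time (a new reading comes with each control period).
- snapshot(name): name is "scene" or "top" or "wrist"; returns a dict with "image" (384x512x3 uint8, red, green, blue), "K" (3x3 intrinsics, pixels), "rvec" (rotation vector, rad) and "tvec" (3), from world to camera coordinates, as OpenCV has them; the wrist camera has in their place "T_tool_cam" (4x4, takes a point from camera to tool coordinates, whose origin is the TCP and whose axes are the flange's). Camera axes: x right, y down, z forward; pixel columns grow to the right and rows downward; lengths in m; the calibration is good to about 2 mm. A picture is of the moment at which its call begins: read the wrist's pose just before it. There is no depth.
- hand_in(): hands the job in; it is judged then, once.
The state is a dict: "clock": time; "joints": joint angles; "joint_velocities": joint speeds; "effort": joint torques, N m; "ee_pos": TCP position; "orientation": TCP orientation; "wrist_force": force on the tool from outside, world axes, zero at the start; "moment": the same for the moment, N m; "finger_gap": finger opening in m; "grip_force": force on a finger pad.
Only numpy, scipy, OpenCV 4.12 (cv2) and the standard library are available. Lean on these libraries where they do the work, as an engineer would, in place of code of your own. Each camera call takes 0.05 s, during which the arm holds its last target. There are 200 camera calls.

## Task

Lay all the handle blanks along the drying tray, overlapping like roof shingles: the first flat beside the end stop, each next one at the next mark with its upper end resting on the one before, in any order of colour. Fit the filter on the blower: lugs into the slots, push it down against the spring and turn it a quarter turn clockwise so that it springs up locked. Only when the blanks are laid and the filter is locked, switch the blower fully on; do not tip the filter over, and leave the can, tape and cup alone.

Things in the scene. Friction and masses are not known exactly. Their poses are not given: they have to be found in the camera images.
- tray: low aluminium drying tray, fixed, 100 mm wide (its x) and 400 mm long (its y); origin under its centre on the bench, its floor 12 mm above the bench. A blue end stop 28 mm high stands across its -y end (inner face at y = -190 mm); there are no side walls. Five blue painted lines across it, 60 mm apart, show where the low end (the end away from the stop) of each blank comes.
- place0 (a point): point on the tray's floor under the middle of the first blank, which lies flat beside the end stop; axes as the tray
- place1 (a point): point on the tray's floor under the middle of the second blank, 60 mm on (tray +y); axes as the tray
- place2 (a point): point on the tray's floor under the middle of the third blank, 60 mm on again; axes as the tray
- place3 (a point): point on the tray's floor under the middle of the fourth blank, 60 mm on again; axes as the tray
- place4 (a point): point on the tray's floor under the middle of the fifth blank, 60 mm on again; axes as the tray
- blank1_mid (a point): centre of a dark brown handle blank (a plain bar with two tiny brass dots), 110 mm long (x) by 40 mm wide (y) by 10 mm thick (z), 45 g; lies flat on the bench at the start; may be absent. The same either way round; all blanks are alike but for colour, and any may go in any place
- blank2_mid (a point): centre of a mid brown handle blank (a plain bar with two tiny brass dots), 110 mm long (x) by 40 mm wide (y) by 10 mm thick (z), 45 g; lies flat on the bench at the start; may be absent. The same either way round; all blanks are alike but for colour, and any may go in any place
- blank3_mid (a point): centre of a reddish handle blank (a plain bar with two tiny brass dots), 110 mm long (x) by 40 mm wide (y) by 10 mm thick (z), 45 g; lies flat on the bench at the start; may be absent. The same either way round; all blanks are alike but for colour, and any may go in any place
- blank4_mid (a point): centre of a pale handle blank (a plain bar with two tiny brass dots), 110 mm long (x) by 40 mm wide (y) by 10 mm thick (z), 45 g; lies flat on the bench at the start; may be absent. The same either way round; all blanks are alike but for colour, and any may go in any place
- blank5_mid (a point): centre of a black handle blank (a plain bar with two tiny brass dots), 110 mm long (x) by 40 mm wide (y) by 10 mm thick (z), 45 g; lies flat on the bench at the start; may be absent. The same either way round; all blanks are alike but for colour, and any may go in any place
- blower: green bench blower, fixed: upright housing 116 mm square and 125 mm high, origin under its centre on the bench; low black nozzle at -y, black box 60 mm high with the switch at +y. In its top is a round inlet, 45 mm across, with two lug slots 20 mm wide along the blower's x (white marks), reaching 50 mm from the centre; red marks along its y show where the lugs lock.
- inlet (a point): centre of the blower's inlet, level with the housing's top; axes as the blower. A spring seat in it carries an inserted filter, foot 4 mm below the top (5 N), and gives up to 28 mm. With the foot pressed 25 to 28 mm below the top (about 13 N) the filter turns clockwise a quarter turn to a stop; let go there, it springs up and is caught with its foot 16 mm below the top, bar along the blower's y.
- filter_mid (a point): centre of the loose filter, 55 mm above its foot; z up; 0.2 to 0.3 kg; 111 mm high. From the foot: black stub 40 mm across, 32 mm high, with two lugs at the very bottom along +x and -x (14 mm wide, 8 mm high, reaching 34 mm from the axis); white body 80 mm across, 45 mm high; orange grip bar 70 mm long (x, in line with the lugs), 16 mm wide, 34 mm high. The same after a half turn.
- switch (a joint): toggle lever of the blower: 0 = off (leans to the blower's -x), 1.0 = fully on (leans to +x); stays where it is left
- switch_tip (a point): tip of the red toggle lever, 60 mm long, on the black box; it swings over in the blower's x-z plane and takes little force
- spraycan: blue spray can standing at the back, 64 mm across, 170 mm high; origin under its centre; leave alone
- tape: roll of blue tape lying at the back, 96 mm across, 24 mm high; origin under its centre; leave alone
- cup: blue plastic cup standing at the back, 84 mm across, 130 mm high; origin under its centre; leave alone
Things that resemble listed ones, but are neither listed nor needed, are in the scene too. There is more than one size of the part that bears filter_mid; the job needs the smallest. Leave any turquoise look-alike of the part that bears blank1_mid alone.

How it is judged:
On the way, in this order (a step that is already met when the one before it is completed fails the run):
1. all blanks are laid shingled along the tray and the filter is locked in the blower (x of blank1_mid in the frame of tray between -0.015 and 0.015 m and angle between the y axis of each of blank1_mid, blank2_mid, blank3_mid, blank4_mid, blank5_mid and the x axis of tray, either way round below 0.17 rad and z of blank1_mid in the frame of tray between 0.01 and 0.04 m and ((y of blank1_mid in the frame of tray between -0.147 and -0.117 m and angle between the z axis of blank1_mid and the z axis of tray, either way round below 0.06 rad) or (y of blank1_mid in the frame of tray between -0.087 and -0.057 m and angle between the z axis of blank1_mid and the z axis of tray, either way round between 0.09 and 0.32 rad) or (y of blank1_mid in the frame of tray between -0.027 and 0.003 m and angle between the z axis of blank1_mid and the z axis of tray, either way round between 0.09 and 0.32 rad) or (y of blank1_mid in the frame of tray between 0.033 and 0.063 m and angle between the z axis of blank1_mid and the z axis of tray, either way round between 0.09 and 0.32 rad) or (y of blank1_mid in the frame of tray between 0.093 and 0.123 m and angle between the z axis of blank1_mid and the z axis of tray, either way round between 0.09 and 0.32 rad)) and x of blank2_mid in the frame of tray between -0.015 and 0.015 m and z of blank2_mid in the frame of tray between 0.01 and 0.04 m and ((y of blank2_mid in the frame of tray between -0.147 and -0.117 m and angle between the z axis of blank2_mid and the z axis of tray, either way round below 0.06 rad) or (y of blank2_mid in the frame of tray between -0.087 and -0.057 m and angle between the z axis of blank2_mid and the z axis of tray, either way round between 0.09 and 0.32 rad) or (y of blank2_mid in the frame of tray between -0.027 and 0.003 m and angle between the z axis of blank2_mid and the z axis of tray, either way round between 0.09 and 0.32 rad) or (y of blank2_mid in the frame of tray between 0.033 and 0.063 m and angle between the z axis of blank2_mid and the z axis of tray, either way round between 0.09 and 0.32 rad) or (y of blank2_mid in the frame of tray between 0.093 and 0.123 m and angle between the z axis of blank2_mid and the z axis of tray, either way round between 0.09 and 0.32 rad)) and x of blank3_mid in the frame of tray between -0.015 and 0.015 m and z of blank3_mid in the frame of tray between 0.01 and 0.04 m and ((y of blank3_mid in the frame of tray between -0.147 and -0.117 m and angle between the z axis of blank3_mid and the z axis of tray, either way round below 0.06 rad) or (y of blank3_mid in the frame of tray between -0.087 and -0.057 m and angle between the z axis of blank3_mid and the z axis of tray, either way round between 0.09 and 0.32 rad) or (y of blank3_mid in the frame of tray between -0.027 and 0.003 m and angle between the z axis of blank3_mid and the z axis of tray, either way round between 0.09 and 0.32 rad) or (y of blank3_mid in the frame of tray between 0.033 and 0.063 m and angle between the z axis of blank3_mid and the z axis of tray, either way round between 0.09 and 0.32 rad) or (y of blank3_mid in the frame of tray between 0.093 and 0.123 m and angle between the z axis of blank3_mid and the z axis of tray, either way round between 0.09 and 0.32 rad)) and x of blank4_mid in the frame of tray between -0.015 and 0.015 m and z of blank4_mid in the frame of tray between 0.01 and 0.04 m and ((y of blank4_mid in the frame of tray between -0.147 and -0.117 m and angle between the z axis of blank4_mid and the z axis of tray, either way round below 0.06 rad) or (y of blank4_mid in the frame of tray between -0.087 and -0.057 m and angle between the z axis of blank4_mid and the z axis of tray, either way round between 0.09 and 0.32 rad) or (y of blank4_mid in the frame of tray between -0.027 and 0.003 m and angle between the z axis of blank4_mid and the z axis of tray, either way round between 0.09 and 0.32 rad) or (y of blank4_mid in the frame of tray between 0.033 and 0.063 m and angle between the z axis of blank4_mid and the z axis of tray, either way round between 0.09 and 0.32 rad) or (y of blank4_mid in the frame of tray between 0.093 and 0.123 m and angle between the z axis of blank4_mid and the z axis of tray, either way round between 0.09 and 0.32 rad)) and x of blank5_mid in the frame of tray between -0.015 and 0.015 m and z of blank5_mid in the frame of tray between 0.01 and 0.04 m and ((y of blank5_mid in the frame of tray between -0.147 and -0.117 m and angle between the z axis of blank5_mid and the z axis of tray, either way round below 0.06 rad) or (y of blank5_mid in the frame of tray between -0.087 and -0.057 m and angle between the z axis of blank5_mid and the z axis of tray, either way round between 0.09 and 0.32 rad) or (y of blank5_mid in the frame of tray between -0.027 and 0.003 m and angle between the z axis of blank5_mid and the z axis of tray, either way round between 0.09 and 0.32 rad) or (y of blank5_mid in the frame of tray between 0.033 and 0.063 m and angle between the z axis of blank5_mid and the z axis of tray, either way round between 0.09 and 0.32 rad) or (y of blank5_mid in the frame of tray between 0.093 and 0.123 m and angle between the z axis of blank5_mid and the z axis of tray, either way round between 0.09 and 0.32 rad)) and distance between blank1_mid and blank2_mid above 0.032 m and distance between each of blank1_mid, blank2_mid and blank3_mid above 0.032 m and distance between each of blank1_mid, blank2_mid, blank3_mid and blank4_mid above 0.032 m and distance between each of blank1_mid, blank2_mid, blank3_mid, blank4_mid and blank5_mid above 0.032 m and z of filter_mid in the frame of blower between 0.16 and 0.168 m and horizontal distance between filter_mid and inlet below 0.006 m and angle between the x axis of filter_mid and the y axis of blower, either way round below 0.2 rad and angle between filter_mid's own z axis and vertical below 0.1 rad), for 0.2 s.
2. the blower is switched on (value of joint switch above 0.8 rad), for 0.2 s.
At the end, for the whole second after the job is handed in: Each blank lies along the tray within 15 mm of a place, one per place, no gaps: the first flat (3 deg), the others sloping 5 to 18 deg on the one before. Filter upright, centred (6 mm), foot 16 mm (+-4) below the inlet top, bar within 11 deg of the blower's y. Switch past 0.8 (all of step 1 and value of joint switch above 0.8 rad); the robot touches nothing.
It fails at once if the spraycan is disturbed (moved 30 mm) (distance of spraycan from where it was at the start of the episode above 0.03 m).
It fails at once if the tape is disturbed (moved 30 mm) (distance of tape from where it was at the start of the episode above 0.03 m).
It fails at once if the cup is disturbed (moved 30 mm) (distance of cup from where it was at the start of the episode above 0.03 m).
It fails at once if the blower is switched on before the filter is locked (value of joint switch above 0.6 rad and not (z of filter_mid in the frame of blower between 0.16 and 0.168 m and horizontal distance between filter_mid and inlet below 0.006 m and angle between the x axis of filter_mid and the y axis of blower, either way round below 0.2 rad and angle between filter_mid's own z axis and vertical below 0.1 rad)).
It fails at once if the filter is tipped over (angle between filter_mid's own z axis and vertical above 0.6 rad).
Of blank1, blank2, blank3, blank4, blank5 only 3 to 5 are there at a start; the rules pass over those that are not, and their reading is None.
At some moment in a run one of blank1, blank2, blank3, blank4, blank5 may be knocked a few centimetres aside while the robot is not near it.
It also fails if it takes over 210 s, if anything falls off the work surface, if the arm or the gripper's body presses on something with over 40 N, if the wrist force passes 120 N, or if a joint passes its speed limit or range.

## Working session

There is one attempt and no reset: what is moved stays moved. The work goes in short steps, Python scripts to look and compute and a tool call to move; the robot and the scene stay as the last step left them, time stands still between calls to the robot, and variables do not carry over. Pictures are saved under pics/ and viewed, at most 14 in all, crops included, and the job is handed in when it is done.

Besides the shell and the picture viewer there is one more tool, called as name(argument=value, ...) on one line, values as JSON. apply_moves: Moves the arm, as the interface text tells. Its arguments: {"type":"object","properties":{"translation":{"type":"array"},"delta_rot":{"type":"array"},"grip":{"type":"array"},"newtons":{"type":"number"}},"required":["translation","delta_rot","grip"]}

```bash
mkdir -p pics
cat > h.py <<'E'
import numpy as np, cv2
from workcell import observe, snapshot
def cam(name):
    s=observe(); d=snapshot(name); im=d["image"]
    if name=="wrist":
        T=np.eye(4);T[:3,:3]=np.array(s["orientation"]);T[:3,3]=s["ee_pos"]
        M=T@np.array(d["T_tool_cam"]); R=M[:3,:3];o=M[:3,3]
    else:
        Rc=cv2.Rodrigues(np.array(d["rvec"]))[0];R=Rc.T;o=-R@np.array(d["tvec"]).ravel()
    return im,np.array(d["K"]),R,o
def ray(c,uv,z):
    im,K,R,o=c; v=R@np.linalg.inv(K)@np.array([uv[0],uv[1],1.]); return o+v*(z-o[2])/v[2]
def proj(c,P):
    im,K,R,o=c; q=K@(R.T@(np.array(P,float)-o)); return q[:2]/q[2]
def save(c,n,sc=1.5):
    cv2.imwrite(f"pics/{n}.png",cv2.resize(c[0][:,:,::-1],None,fx=sc,fy=sc))
E
python3 - <<'E'
from h import *
for n in("top","scene"):
    c=cam(n);save(c,n+"1");print(n,c[3],c[2][:,2],c[1][0,0]); np.save(n+".npy",c[0])
s=observe();print(s["clock"],s["ee_pos"],s["orientation"])
E
```

```text
top [0.40056521 0.03122646 1.3131637 ] [ 0.10629398 -0.01470202 -0.99422605] 387.5582253344807
scene [ 1.22098894 -0.24621287  1.05093521] [-0.58173801  0.23690235 -0.77811192] 397.15832429085276
0.1 [ 0.16821721 -0.62738281  0.25529841] [[ 9.65920339e-01  2.58839490e-01 -1.33024627e-04]
 [ 2.58839320e-01 -9.65918806e-01  1.75093010e-03]
 [ 3.24718863e-04 -1.72569099e-03 -9.99998458e-01]]
```

View pics/top1.png

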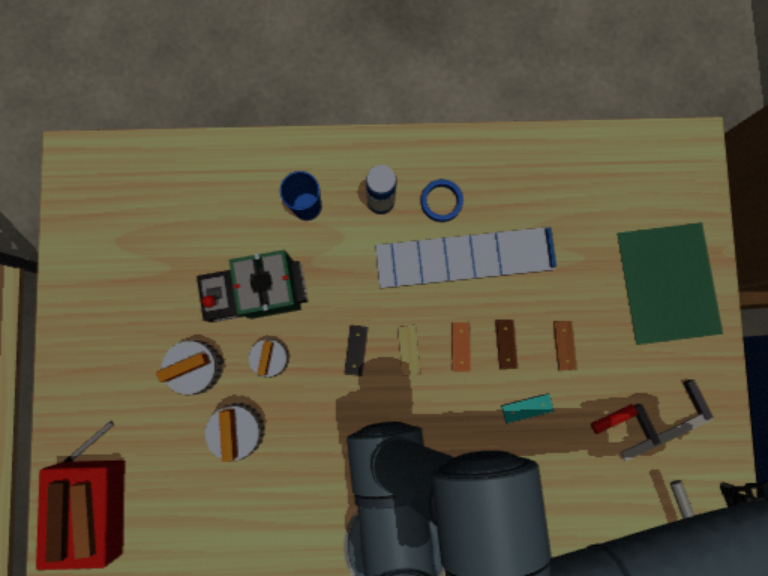

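View pics/scene1.png

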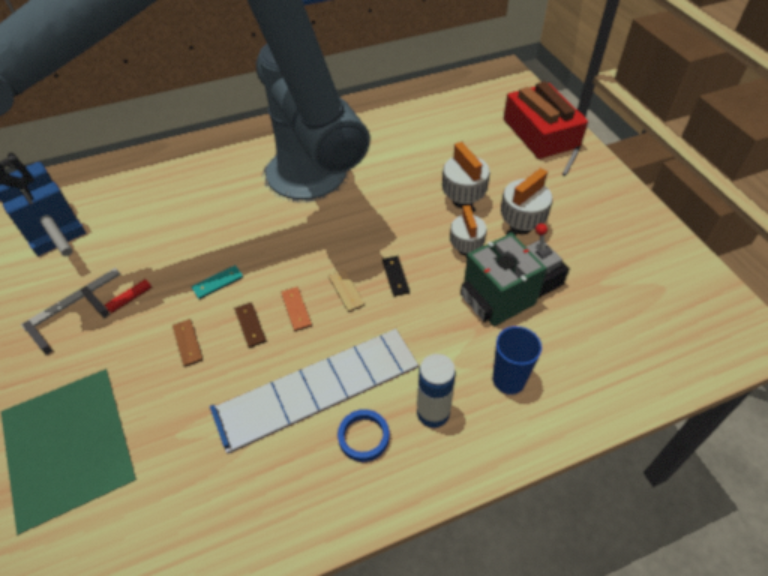

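Top view (768x576 scale): five blanks lie in a row at about (356,350), (410,350), (460,346), (507,344), (565,345), and the turquoise decoy is at (528,408). The tray runs (380,265)–(553,248) with the stop at the right. The blower is at (262,283) and the smallest filter at (268,357).

```bash
cat > m.py <<'E'
from h import *
def blob(c,box,z,thr=45,verbose=True):
    x0,y0,x1,y1=[int(round(v/1.5)) for v in box]
    im=cv2.cvtColor(c[0],cv2.COLOR_RGB2LAB).astype(float)[y0:y1,x0:x1]
    b=np.concatenate([im[0],im[-1],im[:,0],im[:,-1]]);bg=np.median(b,0)
    m=(np.linalg.norm((im-bg)*[1,1.5,1.5],axis=2)>thr).astype(np.uint8)
    n,l,st,_=cv2.connectedComponentsWithStats(m);k=1+st[1:,4].argmax()
    cs=max(cv2.findContours((l==k).astype(np.uint8),0,1)[0],key=cv2.contourArea).reshape(-1,2)+[x0,y0]
    P=np.array([ray(c,p,z)[:2] for p in cs])
    r=cv2.minAreaRect((P*1000).astype(np.float32));bx=cv2.boxPoints(r)
    e=[bx[1]-bx[0],bx[2]-bx[1]];e=max(e,key=np.linalg.norm)
    return np.array(r[0]),sorted(r[1]),np.degrees(np.arctan2(e[1],e[0]))%180,st[k,4]
E
python3 - <<'E'
from m import *
c=cam("top")
for n,b in dict(black=(335,315,378,385),pale=(390,318,430,383),red=(442,313,480,378),dark=(488,312,527,376),mid=(545,312,588,378)).items():
    for t in (25,40): print(n,*blob(c,b,.010,t))
print('tray',*blob(c,(360,215,575,300),.012,30))
s=cam("scene")
# tray corners top
for uv in [(377,247),(382,288),(547,228),(554,269)]: print('tr',ray(c,np.array(uv)/1.5,.012))
for uv in [(230,261),(285,251),(294,306),(239,316)]: print('blow',ray(c,np.array(uv)/1.5,.125))
im=c[0].astype(int)
big=cv2.resize(c[0][125:300,90:220,::-1],None,fx=4.5,fy=3.4,interpolation=cv2.INTER_CUBIC);cv2.imwrite('pics/crop.png',big[:600])
E
```

```text
black [415.3008728  69.5785675] [73.40780639648438, 133.1846466064453] 178.4287 600
black [413.61090088  69.68432617] [73.37251281738281, 129.8873291015625] 178.49667 558
pale [379.3968811  -17.85993576] [43.41338348388672, 53.031436920166016] 178.3977 203
pale [379.44177246 -16.19018173] [40.07266616821289, 53.0278205871582] 178.3977 183
red [ 427.55834961 -155.46118164] [40.491355895996094, 110.89054107666016] 177.7503 402
red [ 427.55218506 -153.77191162] [37.115928649902344, 104.19178009033203] 177.75027 340
dark [ 429.20806885 -257.42776489] [43.80224609375, 111.59258270263672] 2.552926 429
dark [ 429.86135864 -256.52026367] [42.50649642944336, 109.89995574951172] 2.0851233 407
mid [ 423.02886963 -388.40203857] [44.889015197753906, 109.98892974853516] 2.2177198 419
mid [ 423.30932617 -387.04309082] [42.187278747558594, 109.33086395263672] 2.2302432 390
tray [ 628.29327393 -174.69618225] [101.86820983886719, 407.0906677246094] 94.63414 3475
tr [0.65583378 0.02572001 0.012     ]
tr [0.56171911 0.01684957 0.012     ]
tr [ 0.69038874 -0.36427018  0.012     ]
tr [ 0.59523449 -0.37482459  0.012     ]
blow [0.61181221 0.33010928 0.125     ]
blow [0.62994791 0.21671528 0.125     ]
blow [0.51517201 0.19931793 0.125     ]
blow [0.49755544 0.31164085 0.125     ]
```

View pics/crop.png

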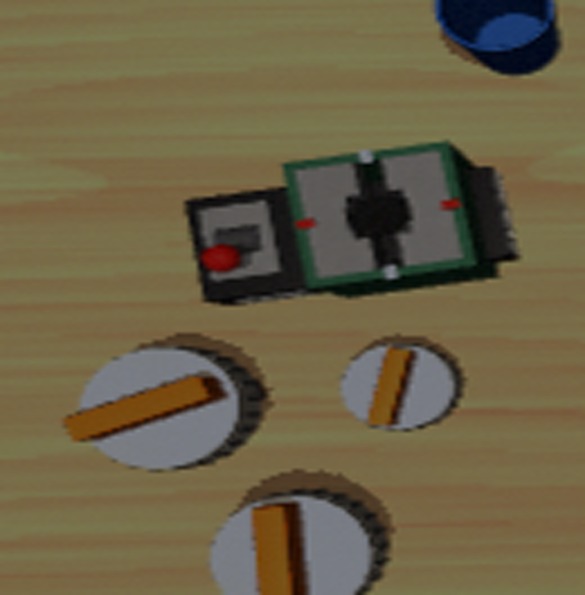

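The crop shows the inlet centre at (378,213), white marks at (365,155) and (390,271), red marks at (307,223) and (451,204), and the red switch tip at (220,258). The smallest filter's bar runs (378,425)–(400,350).

```bash
cat > plan.py <<'E'
import sys
from h import *
from scipy.spatial.transform import Rotation as Ro
def Rt(yaw,pitch=0):
    "tool down, x axis at yaw (deg); pitch>0 dips tool x downward"
    y=np.radians(yaw);x=np.array([np.cos(y),np.sin(y),0]);z=np.array([0,0,-1.])
    R=np.column_stack([x,np.cross(z,x),z]); return R@Ro.from_euler('y',-pitch,degrees=True).as_matrix()
def plan(wps,start=None):
    "wps: list of (xyz,R). prints calls (tool-frame shift mm, rotvec deg), each <=195mm/34deg"
    s=observe();p=np.array(s["ee_pos"]);R=np.array(s["orientation"])
    if start: p,R=start
    for P,Rg in wps:
        P=np.array(P,float)
        rv=Ro.from_matrix(R.T@Rg).as_rotvec(degrees=True);d=np.linalg.norm(P-p)
        n=int(max(1,np.ceil(d/.195),np.ceil(np.linalg.norm(rv)/34)))
        p0,R0=p.copy(),R.copy()
        for i in range(1,n+1):
            tp=p0+(P-p0)*i/n;tR=R0@Ro.from_rotvec(rv*i/n,degrees=True).as_matrix()
            t=np.round(R.T@(tp-p),3);w=np.round(Ro.from_matrix(R.T@tR).as_rotvec(degrees=True),1)
            k=max(1,np.ceil(np.linalg.norm(t)/.0415),np.ceil(np.linalg.norm(w)/7.1))
            print(t.tolist(),w.tolist(),"rows>=",int(k)); p=p+R@t;R=R@Ro.from_rotvec(w,degrees=True).as_matrix()
        print(" ->",p.round(4))
    return p,R
E
python3 - <<'E'
from h import *
c=cam("top")
f=lambda u,v,z:ray(c,(90+u/4.5-.4,125+v/3.4-.4),z).round(4)
print('white',f(365,155,.125),f(390,271,.125),'red',f(307,223,.125),f(451,204,.125),'inlet',f(378,213,.125))
print('bar ends',f(378,425,.111),f(400,350,.111),'bar mid',f(391,387,.111),'body',f(401,387,.077),'sw',f(220,258,.11))
E
python3 - <<'E'
from plan import *
plan([((.43,-.257,.20),Rt(2)),((.43,-.257,.040),Rt(2))])
E
```

```text
white [0.6224 0.2764 0.125 ] [0.5158 0.2598 0.125 ] red [0.5609 0.3163 0.125 ] [0.5758 0.2177 0.125 ] inlet [0.5689 0.2677 0.125 ]
bar ends [0.3778 0.2713 0.111 ] [0.4449 0.256  0.111 ] bar mid [0.4117 0.2623 0.111 ] body [0.4118 0.2619 0.077 ] sw [0.5322 0.3798 0.11  ]
[0.116, -0.097, 0.019] [-0.0, -0.0, 4.3] rows>= 4
[0.109, -0.105, 0.018] [-0.0, -0.0, 4.4] rows>= 4
[0.1, -0.113, 0.019] [-0.1, 0.0, 4.3] rows>= 4
 -> [ 0.4298 -0.2572  0.2001]
[0.0, -0.0, 0.16] [0.0, -0.0, -0.0] rows>= 4
 -> [ 0.4298 -0.2573  0.0401]
```

apply_moves(translation=[[0.116,-0.097,0.019],[0.116,-0.097,0.019],[0.116,-0.097,0.019],[0.116,-0.097,0.019]], delta_rot=[[0,0,4.3],[0,0,4.3],[0,0,4.3],[0,0,4.3]], grip=[0.06,0.06,0.06,0.06], newtons=40)

```text
clock: 0.58
ee_pos: [0.2565, -0.5012, 0.2363]
orientation: [[0.982, 0.187, 0.0], [0.187, -0.982, 0.002], [0.0, -0.002, -1.0]]
wrist_force: [-0.1, 0.4, -0.5]
finger_gap: 0.06
grip_force: 0.0
```

apply_moves(translation=[[0.109,-0.105,0.018],[0.109,-0.105,0.018],[0.109,-0.105,0.018],[0.109,-0.105,0.018]], delta_rot=[[0,0,4.4],[0,0,4.4],[0,0,4.4],[0,0,4.4]], grip=[0.06,0.06,0.06,0.06])

```text
clock: 0.92
ee_pos: [0.344, -0.3776, 0.2186]
orientation: [[0.994, 0.111, -0.0], [0.111, -0.994, 0.001], [0.0, -0.001, -1.0]]
wrist_force: [0.8, 0.1, 0.3]
finger_gap: 0.06
grip_force: 0.0
```

apply_moves(translation=[[0.1,-0.113,0.019],[0.1,-0.113,0.019],[0.1,-0.113,0.019],[0.1,-0.113,0.019],[0.1,-0.113,0.019]], delta_rot=[[0,0,4.3],[0,0,4.3],[0,0,4.3],[0,0,4.3],[0,0,4.3]], grip=[0.06,0.06,0.06,0.06,0.06])

```text
clock: 1.33
ee_pos: [0.4312, -0.2533, 0.1993]
orientation: [[0.999, 0.04, -0.001], [0.04, -0.999, 0.002], [-0.001, -0.002, -1.0]]
wrist_force: [-0.6, -0.0, 0.0]
finger_gap: 0.0598
grip_force: 0.0
```

Run:
```python
from plan import *
c=cam("wrist");save(c,"w1");print(observe()["ee_pos"],observe()["orientation"][0],observe()["joints"])
plan([((.4298,-.257,.060),Rt(2)),((.4298,-.257,.026),Rt(2))])
```

```text
[ 0.43051609 -0.255258    0.19976849] [ 9.99229604e-01  3.92379252e-02 -7.63626266e-04] [-7.62112718e-01 -4.84309079e-02  1.98219494e+00  9.93938741e-06
  1.20889314e+00  7.69431790e-01]
[-0.001, 0.002, 0.14] [-0.0, 0.0, 0.2] rows>= 4
 -> [ 0.4295 -0.2572  0.0598]
[0.0, -0.0, 0.034] [-0.0, 0.0, 0.0] rows>= 1
 -> [ 0.4295 -0.2572  0.0258]
```

View pics/w1.png

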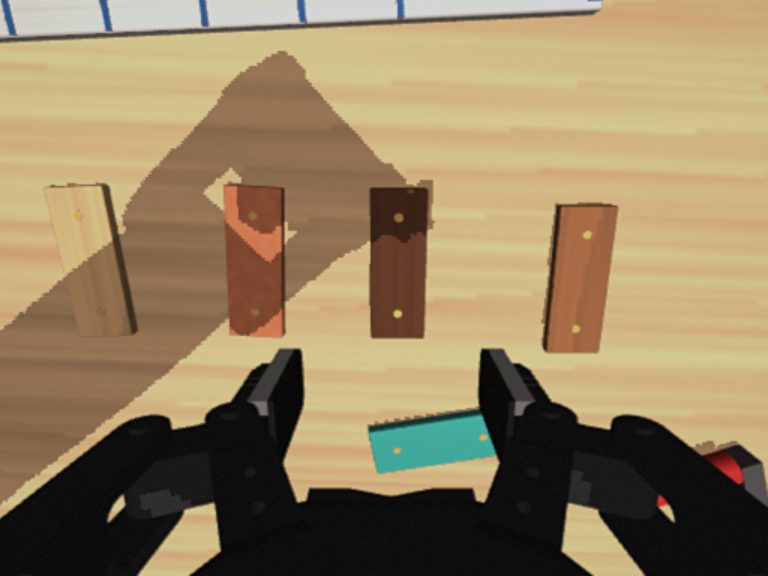

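Wrist view: four blanks with their brass dots are clear. Dark dots are at (398,217)/(397,314), red at (252,215)/(255,312), pale at (79,215)/(100,311), and mid brown at (587,235)/(575,328).

Run:
```python
from plan import *
c=cam("wrist")
for n,a,b in [("dark",(398,217),(397,314)),("red",(252,215),(255,312)),("pale",(79,215),(100,311)),("mid",(587,235),(575,328))]:
    A,B=[ray(c,(np.array(u)+.0)/1.5,.010)[:2] for u in(a,b)]
    d=A-B;print(n,((A+B)/2).round(4),np.degrees(np.arctan2(d[1],d[0])).round(1),np.linalg.norm(d).round(4))
```

```text
dark [ 0.429  -0.2606] 2.0 0.071
red [ 0.4264 -0.1579] -0.8 0.0709
pale [ 0.4221 -0.0412] 3.9 0.07
mid [ 0.4225 -0.3934] 1.9 0.0695
```

apply_moves(translation=[[-0.001,0.004,0.14],[-0.001,0.004,0.14],[-0.001,0.004,0.14],[-0.001,0.004,0.14],[-0.001,0.004,0.14]], delta_rot=[[0,0,0],[0,0,0],[0,0,0],[0,0,0],[0,0,0]], grip=[0.06,0.06,0.06,0.06,0.06])

```text
clock: 1.85
ee_pos: [0.4257, -0.2603, 0.056]
orientation: [[0.999, 0.033, -0.007], [0.033, -0.999, 0.006], [-0.006, -0.006, -1.0]]
wrist_force: [-0.3, -0.2, 0.7]
finger_gap: 0.0595
grip_force: 0.0
```

apply_moves(translation=[[0,0,0.02],[0,0,0.031],[0,0,0.031]], delta_rot=[[0,0,0],[0,0,0],[0,0,0]], grip=[0.06,0.06,0.06])

```text
clock: 2.1
ee_pos: [0.4281, -0.2617, 0.0285]
orientation: [[0.999, 0.034, -0.002], [0.034, -0.999, 0.001], [-0.002, -0.002, -1.0]]
wrist_force: [0.3, -0.6, -0.7]
finger_gap: 0.0601
grip_force: 0.0
```

apply_moves(translation=[[0,0,0],[0,0,0],[0,0,0],[0,0,0],[0,0,0]], delta_rot=[[0,0,0],[0,0,0],[0,0,0],[0,0,0],[0,0,0]], grip=[0.03,0.03,0.03,0.03,0.03])

```text
clock: 2.52
ee_pos: [0.4298, -0.2625, 0.0309]
orientation: [[0.999, 0.035, 0.002], [0.035, -0.999, -0.002], [0.002, 0.002, -1.0]]
wrist_force: [-1.1, -1.2, 6.8]
finger_gap: 0.0382
grip_force: 40.8
```

apply_moves(translation=[[0,0,-0.03],[0,0,-0.07],[0,0,-0.1],[0,0,-0.1]], delta_rot=[[0,0,0],[0,0,0],[0,0,0],[0,0,0]], grip=[0.03,0.03,0.03,0.03])

```text
clock: 2.85
ee_pos: [0.4323, -0.2644, 0.1365]
orientation: [[0.999, 0.035, 0.01], [0.035, -0.999, -0.009], [0.009, 0.01, -1.0]]
wrist_force: [0.3, -0.7, 0.2]
finger_gap: 0.0378
grip_force: 40.2
```

Run:
```python
from plan import *
w=cam("wrist");t=cam("top");
a=cv2.resize(w[0],(400,300));b=cv2.resize(t[0][140:290,220:420],(400,300))
cv2.imwrite("pics/g1.png",np.hstack([a,b])[:,:,::-1])
save(t,"t2")
```

```text
(no output)
```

View pics/g1.png

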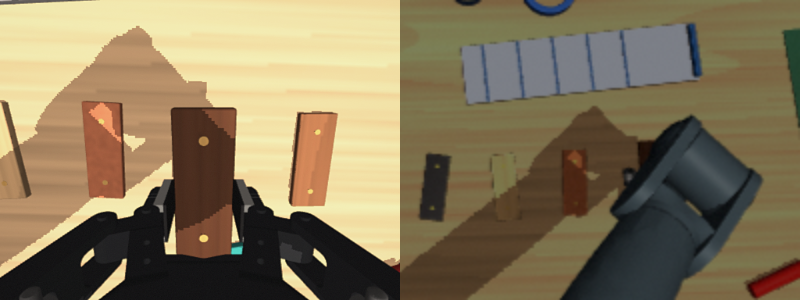

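Run:
```python
from plan import *
c=cam("top")
hsv=cv2.cvtColor(c[0],cv2.COLOR_RGB2HSV)
x0,y0=int(360/1.5),int(215/1.5)
m=((hsv[...,0]>100)&(hsv[...,0]<130)&(hsv[...,1]>70))[y0:200,x0:385].astype(np.uint8)
n,l,st,ce=cv2.connectedComponentsWithStats(m)
for i in range(1,n):
    if st[i,4]>15: print(st[i],ray(c,ce[i]+[x0,y0],.012 if st[i,2]<8 else .012).round(4), ray(c,ce[i]+[x0,y0],.028).round(4))
w=cam("wrist");s=observe();p=np.array(s["ee_pos"]);R=np.array(s["orientation"])
D=[ray(w,np.array(u)*1.28,p[2]-.020) for u in((204,141),(203,238))]
print(R.T@((D[0]+D[1])/2-p),np.linalg.norm(D[0]-D[1]))
```

```text
[45  0 19  5 64] [ 0.7225 -0.1225  0.012 ] [ 0.7185 -0.1206  0.028 ]
[124   9   7  26 100] [ 0.6464 -0.3692  0.012 ] [ 0.6434 -0.3642  0.028 ]
[90 12  5 28 35] [ 0.6351 -0.249   0.012 ] [ 0.6323 -0.2456  0.028 ]
[73 14  4 28 32] [ 0.6299 -0.1893  0.012 ] [ 0.6271 -0.1866  0.028 ]
[55 16  5 28 35] [ 0.6245 -0.1296  0.012 ] [ 0.6217 -0.1276  0.028 ]
[38 18  4 28 34] [ 0.6198 -0.0698  0.012 ] [ 0.6171 -0.0686  0.028 ]
[21 20  4 28 37] [ 0.611  -0.0104  0.012 ] [ 0.6084 -0.0099  0.028 ]
[0.00156418 0.00071803 0.01999703] 0.07009874847731382
```

Run:
```python
from plan import *
plan([((.639,-.302,.14),Rt(95)),((.639,-.302,.045),Rt(95))])
```

```text
[0.07, 0.016, -0.004] [-0.0, -0.0, -31.0] rows>= 5
[0.051, 0.05, -0.004] [-0.1, -0.0, -31.0] rows>= 5
[0.019, 0.069, -0.004] [-0.0, -0.0, -31.0] rows>= 5
 -> [ 0.6392 -0.3016  0.14  ]
[-0.0, -0.0, 0.095] [-0.0, -0.0, 0.0] rows>= 3
 -> [ 0.6392 -0.3016  0.045 ]
```

apply_moves(translation=[[0.07,0.016,-0.004],[0.07,0.016,-0.004],[0.07,0.016,-0.004],[0.07,0.016,-0.004],[0.07,0.016,-0.004]], delta_rot=[[0,0,-31],[0,0,-31],[0,0,-31],[0,0,-31],[0,0,-31]], grip=[0.03,0.03,0.03,0.03,0.03])

```text
clock: 3.47
ee_pos: [0.4988, -0.2741, 0.1307]
orientation: [[0.836, 0.549, -0.003], [0.549, -0.836, 0.003], [-0.001, -0.004, -1.0]]
wrist_force: [0.9, 0.5, -0.3]
finger_gap: 0.0378
grip_force: 40.3
```

apply_moves(translation=[[0.051,0.05,-0.004],[0.051,0.05,-0.004],[0.051,0.05,-0.004],[0.051,0.05,-0.004],[0.051,0.05,-0.004]], delta_rot=[[0,0,-31],[0,0,-31],[0,0,-31],[0,0,-31],[0,0,-31]], grip=[0.03,0.03,0.03,0.03,0.03])

```text
clock: 3.88
ee_pos: [0.5688, -0.2883, 0.1344]
orientation: [[0.434, 0.901, -0.004], [0.901, -0.434, 0.003], [0.001, -0.005, -1.0]]
wrist_force: [-0.8, 0.5, -0.2]
finger_gap: 0.0385
grip_force: 40.4
```

apply_moves(translation=[[0.019,0.069,-0.004],[0.019,0.069,-0.004],[0.019,0.069,-0.004],[0.019,0.069,-0.004],[0.019,0.069,-0.004]], delta_rot=[[0,0,-31],[0,0,-31],[0,0,-31],[0,0,-31],[0,0,-31]], grip=[0.03,0.03,0.03,0.03,0.03])

```text
clock: 4.3
ee_pos: [0.6391, -0.3016, 0.138]
orientation: [[-0.092, 0.996, -0.004], [0.996, 0.092, 0.003], [0.003, -0.004, -1.0]]
wrist_force: [-0.7, -0.4, -0.2]
finger_gap: 0.038
grip_force: 40.5
```

Run:
```python
from plan import *
w=cam("wrist");save(w,"w2")
s=observe();print(s["ee_pos"],s["wrist_force"])
plan([((.639,-.302,.06),Rt(95)),((.639,-.302,.0435),Rt(95))])
```

```text
[ 0.63889091 -0.30155271  0.13807265] [-0.67015771  0.03086924 -0.40047372]
[-0.001, 0.0, 0.078] [-0.2, -0.2, 0.2] rows>= 2
 -> [ 0.6387 -0.3023  0.0601]
[0.0, 0.0, 0.017] [-0.0, 0.0, 0.0] rows>= 1
 -> [ 0.6387 -0.3023  0.0431]
```

View pics/w2.png

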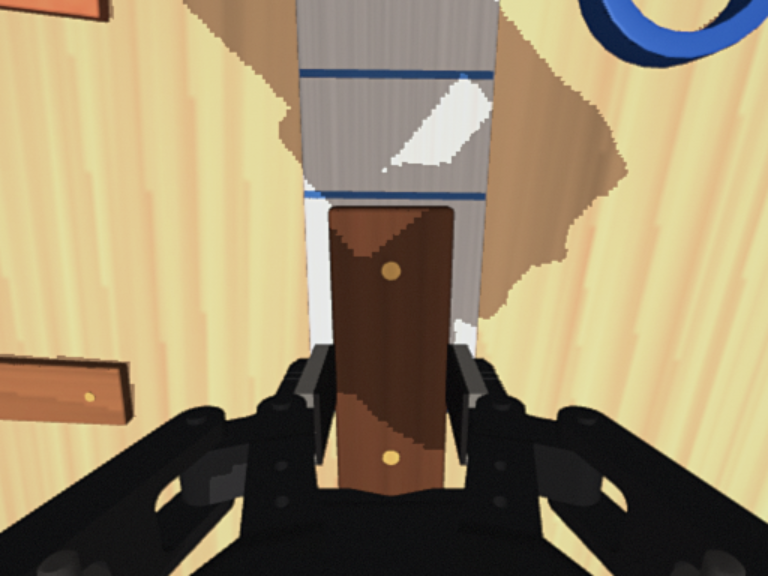

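Wrist view: the dark blank is held in line with the tray. The first line spans (304–487,196) and the second (300–494,74), so I can check the tray pose.

Run:
```python
from plan import *
w=cam("wrist")
for u in((303,195),(487,196),(299,72),(495,75)): print(ray(w,np.array(u)/1.5,.012).round(4))
```

```text
[ 0.5868 -0.2533  0.012 ]
[ 0.6862 -0.2447  0.012 ]
[ 0.5824 -0.1925  0.012 ]
[ 0.6812 -0.1849  0.012 ]
```

apply_moves(translation=[[-0.001,0,0.04],[-0.001,0,0.078],[-0.001,0,0.085],[-0.001,0,0.085]], delta_rot=[[-0.2,-0.2,0.2],[-0.2,-0.2,0.2],[-0.2,-0.2,0.2],[-0.2,-0.2,0.2]], grip=[0.03,0.03,0.03,0.03])

```text
clock: 4.73
ee_pos: [0.6367, -0.3013, 0.0509]
orientation: [[-0.083, 0.997, -0.005], [0.997, 0.083, 0.003], [0.003, -0.004, -1.0]]
wrist_force: [0.3, 0.5, -0.9]
finger_gap: 0.0379
grip_force: 40.5
```

apply_moves(translation=[[0,0.001,0.006],[0,0.001,0.008],[0,0.001,0.008]], delta_rot=[[0,0,0],[0,0,0],[0,0,0]], grip=[0.03,0.03,0.03])

```text
clock: 4.98
ee_pos: [0.642, -0.304, 0.0502]
orientation: [[-0.083, 0.996, 0.006], [0.996, 0.084, -0.005], [-0.005, 0.006, -1.0]]
wrist_force: [-0.0, 0.1, 0.0]
finger_gap: 0.0378
grip_force: 40.5
```

apply_moves(translation=[[0,0,0],[0,0,0],[0,0,0],[0,0,0]], delta_rot=[[0,0,0],[0,0,0],[0,0,0],[0,0,0]], grip=[0.06,0.06,0.06,0.06])

```text
clock: 5.32
ee_pos: [0.6412, -0.3035, 0.0491]
orientation: [[-0.084, 0.996, 0.005], [0.996, 0.084, -0.004], [-0.004, 0.004, -1.0]]
wrist_force: [0.5, 0.6, 0.7]
finger_gap: 0.06
grip_force: 0.0
```

apply_moves(translation=[[0,0,-0.03],[0,0,-0.07],[0,0,-0.1],[0,0,-0.1]], delta_rot=[[0,0,0],[0,0,0],[0,0,0],[0,0,0]], grip=[0.06,0.06,0.06,0.06])

```text
clock: 5.65
ee_pos: [0.6443, -0.3054, 0.1577]
orientation: [[-0.084, 0.996, 0.016], [0.996, 0.084, -0.011], [-0.013, 0.015, -1.0]]
wrist_force: [0.2, -0.8, 1.2]
finger_gap: 0.0596
grip_force: 0.0
```

Run:
```python
from plan import *
from m import blob
c=cam("top");w=cam("wrist");save(w,"w3",1.2)
for n,b in dict(red=(442,313,480,378),mid=(545,312,588,378)).items(): print(n,*blob(c,b,.010,40))
plan([((.427,-.157,.135),Rt(-1.5)),((.427,-.157,.031),Rt(-1.5))])
```

```text
red [ 429.39877319 -155.71160889] [81.18584442138672, 141.5196075439453] 177.84512 881
mid [ 433.48779297 -377.02368164] [67.35533905029297, 127.70932006835938] 178.44608 599
[0.055, -0.067, 0.004] [0.2, -0.0, 32.1] rows>= 5
[0.01, -0.086, 0.005] [0.2, -0.0, 32.1] rows>= 5
[-0.036, -0.079, 0.005] [0.2, -0.0, 32.1] rows>= 5
 -> [ 0.4272 -0.1565  0.1353]
[-0.0, 0.001, 0.104] [-0.0, -0.0, 0.0] rows>= 3
 -> [ 0.4272 -0.1574  0.0313]
```

View pics/w3.png

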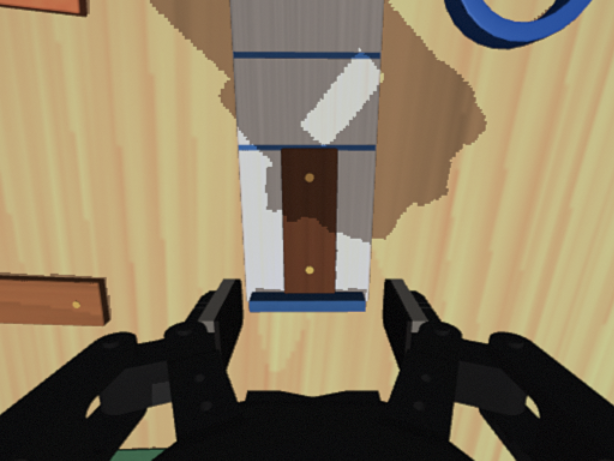

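The dark blank lies flat between the stop and the first line, at (310,225). Next is red, with a check by wrist camera above it.

apply_moves(translation=[[0.055,-0.067,0.004],[0.055,-0.067,0.004],[0.055,-0.067,0.004],[0.055,-0.067,0.004],[0.055,-0.067,0.004]], delta_rot=[[0,0,32],[0,0,32],[0,0,32],[0,0,32],[0,0,32]], grip=[0.06,0.06,0.06,0.06,0.06])

```text
clock: 6.17
ee_pos: [0.5672, -0.2523, 0.1413]
orientation: [[0.461, 0.887, -0.0], [0.887, -0.461, -0.001], [-0.001, 0.0, -1.0]]
wrist_force: [-0.6, 0.7, 0.6]
finger_gap: 0.0598
grip_force: 0.0
```

apply_moves(translation=[[0.01,-0.086,0.005],[0.01,-0.086,0.005],[0.01,-0.086,0.005],[0.01,-0.086,0.005],[0.01,-0.086,0.005]], delta_rot=[[0,0,32],[0,0,32],[0,0,32],[0,0,32],[0,0,32]], grip=[0.06,0.06,0.06,0.06,0.06])

```text
clock: 6.58
ee_pos: [0.4953, -0.2041, 0.1362]
orientation: [[0.862, 0.508, 0.0], [0.508, -0.862, -0.001], [-0.0, 0.001, -1.0]]
wrist_force: [0.9, -0.0, 0.6]
finger_gap: 0.0602
grip_force: 0.0
```

apply_moves(translation=[[-0.036,-0.079,0.005],[-0.036,-0.079,0.005],[-0.036,-0.079,0.005],[-0.036,-0.079,0.005],[-0.036,-0.079,0.005]], delta_rot=[[0,0,32],[0,0,32],[0,0,32],[0,0,32],[0,0,32]], grip=[0.06,0.06,0.06,0.06,0.06])

```text
clock: 7.0
ee_pos: [0.424, -0.1548, 0.131]
orientation: [[1.0, -0.026, 0.001], [-0.026, -1.0, -0.001], [0.001, 0.001, -1.0]]
wrist_force: [1.0, -0.9, -0.3]
finger_gap: 0.0597
grip_force: 0.0
```

apply_moves(translation=[[0,0,0],[0,0,0],[0,0,0]], delta_rot=[[0,0,0],[0,0,0],[0,0,0]], grip=[0.06,0.06,0.06])

```text
clock: 7.25
ee_pos: [0.4256, -0.156, 0.1323]
orientation: [[1.0, -0.02, 0.002], [-0.02, -1.0, -0.002], [0.003, 0.002, -1.0]]
wrist_force: [-0.9, 0.5, 0.2]
finger_gap: 0.0601
grip_force: 0.0
```

```bash
cat > dots.py <<'E'
from plan import *
def dots(z=.010,c=None,show=False):
    "brass dots in wrist view -> pairs 70 mm apart: centre, angle"
    c=c or cam("wrist");im=c[0].copy()
    lab=cv2.cvtColor(im,cv2.COLOR_RGB2LAB).astype(float);L=lab[...,0];B=lab[...,2]
    th=B-cv2.medianBlur(lab.astype(np.uint8),21)[...,2].astype(float)
    m=(th>14).astype(np.uint8);n,l,st,ce=cv2.connectedComponentsWithStats(m)
    P=[(ce[i],ray(c,ce[i],z)[:2]) for i in range(1,n) if 6<st[i,4]<220 and max(st[i,2:4])<2.2*min(st[i,2:4])]
    for i in range(len(P)):
        for j in range(i):
            d=P[i][1]-P[j][1];D=np.linalg.norm(d)
            if .062<D<.078:
                if abs(d[0])>abs(d[1]) and d[0]<0 or abs(d[1])>abs(d[0]) and d[1]<0:d=-d
                print("pair",P[i][0].round(),P[j][0].round(),((P[i][1]+P[j][1])/2).round(4),D.round(4),"ang",np.degrees(np.arctan2(d[1],d[0])).round(1))
if __name__=="__main__": 
    s=observe();print(np.round(s["ee_pos"],4));dots()
E
python3 dots.py; python3 -c "
from h import *
save(cam('wrist'),'w4',1)"
```

```text
[ 0.4256 -0.156   0.1323]
pair [388. 281.] [341. 240.] [ 0.3605 -0.2504] 0.0621 ang 47.0
pair [403. 284.] [341. 240.] [ 0.3589 -0.2579] 0.0755 ang 53.0
pair [ 78. 338.] [117. 284.] [0.312 0.002] 0.076 ang -38.7
pair [140. 338.] [133. 281.] [ 0.3128 -0.0366] 0.0637 ang -1.6
pair [140. 338.] [117. 284.] [ 0.3113 -0.0287] 0.0622 ang 12.9
pair [124. 340.] [133. 281.] [ 0.3116 -0.0284] 0.0685 ang -15.4
pair [124. 340.] [117. 284.] [ 0.3101 -0.0205] 0.0631 ang -2.3
pair [124. 340.] [200. 330.] [ 0.2836 -0.0569] 0.076 ang 97.6
pair [400. 348.] [403. 284.] [ 0.2995 -0.2907] 0.0736 ang 4.0
pair [379. 353.] [321. 330.] [ 0.272  -0.2425] 0.0652 ang 64.3
pair [379. 353.] [445. 342.] [ 0.2639 -0.3045] 0.0663 ang 100.5
pair [144. 367.] [200. 330.] [ 0.267  -0.0649] 0.0734 ang 126.0
pair [144. 367.] [ 78. 338.] [ 0.2639 -0.0047] 0.0712 ang 58.9
pair [376. 367.] [321. 330.] [ 0.2633 -0.242 ] 0.0736 ang 51.6
pair [376. 367.] [445. 342.] [ 0.2552 -0.304 ] 0.0726 ang 114.0
```

apply_moves(translation=[[0.001,0,0.04],[0.001,0,0.08],[0.001,0,0.09],[0.001,0,0.1],[0.001,0,0.1]], delta_rot=[[0,0,0],[0,0,0],[0,0,0],[0,0,0],[0,0,0]], grip=[0.06,0.06,0.06,0.06,0.06])

```text
clock: 7.77
ee_pos: [0.4266, -0.1561, 0.032]
orientation: [[1.0, -0.021, 0.001], [-0.021, -1.0, -0.002], [0.001, 0.001, -1.0]]
wrist_force: [0.1, 1.0, -0.3]
finger_gap: 0.0602
grip_force: 0.0
```

apply_moves(translation=[[0,0,0],[0,0,0],[0,0,0],[0,0,0],[0,0,0]], delta_rot=[[0,0,0],[0,0,0],[0,0,0],[0,0,0],[0,0,0]], grip=[0.03,0.03,0.03,0.03,0.03])

```text
clock: 8.18
ee_pos: [0.4286, -0.1573, 0.0346]
orientation: [[1.0, -0.021, 0.007], [-0.021, -1.0, -0.005], [0.007, 0.005, -1.0]]
wrist_force: [-0.3, -0.3, 7.6]
finger_gap: 0.0301
grip_force: 3.4
```

apply_moves(translation=[[0,0,-0.03],[0,0,-0.07],[0,0,-0.1],[0,0,-0.1],[0,0,-0.1]], delta_rot=[[0,0,0],[0,0,0],[0,0,0],[0,0,0],[0,0,0]], grip=[0.03,0.03,0.03,0.03,0.03])

```text
clock: 8.6
ee_pos: [0.4282, -0.157, 0.1354]
orientation: [[1.0, -0.021, 0.008], [-0.021, -1.0, -0.006], [0.008, 0.006, -1.0]]
wrist_force: [-0.6, -0.3, -0.3]
finger_gap: 0.0302
grip_force: 0.0
```

Run:
```python
from plan import *
w=cam("wrist")
b=np.hstack([cv2.imread("pics/w4.png"),w[0][:,:,::-1]]);b=cv2.resize(b,(800,300));cv2.imwrite("pics/w5.png",b)
s=observe();print(s["ee_pos"])
```

```text
[ 0.42702233 -0.15624232  0.13346436]
```

View pics/w5.png

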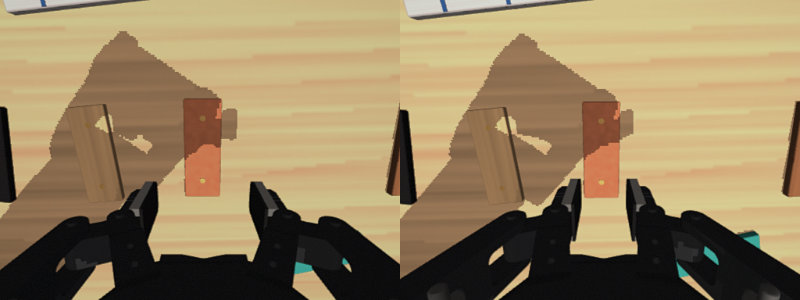

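Red was missed: the tips rode over it because I was too high. It still lies in place, with dots at (202,121) and (201,182) in the right pane. I'll grasp about 8 mm lower.

Run:
```python
from plan import *
w=cam("wrist");f=lambda u:ray(w,np.array(u)*1.28,.010)
for a,b in(((202,121),(201,182)),):
  A,B=f(a),f(b);print((A+B)/2,A-B)
print(observe()["ee_pos"])
```

```text
[ 0.42617498 -0.15490927  0.01      ] [ 0.06932222 -0.00264424  0.        ]
[ 0.42632695 -0.15580924  0.13231455]
```

apply_moves(translation=[[0,0,0.04],[0,0,0.08],[0,0,0.09],[0,0,0.1],[0,0,0.1]], delta_rot=[[0,0,0],[0,0,0],[0,0,0],[0,0,0],[0,0,0]], grip=[0.06,0.06,0.06,0.06,0.06])

```text
clock: 9.12
ee_pos: [0.4259, -0.1556, 0.0311]
orientation: [[1.0, -0.021, -0.0], [-0.021, -1.0, -0.0], [-0.0, 0.0, -1.0]]
wrist_force: [0.6, 0.1, 0.3]
finger_gap: 0.0598
grip_force: 0.0
```

apply_moves(translation=[[0,0,0.003],[0,0,0.006],[0,0,0.008],[0,0,0.008]], delta_rot=[[0,0,0],[0,0,0],[0,0,0],[0,0,0]], grip=[0.055,0.055,0.055,0.055])

```text
clock: 9.45
ee_pos: [0.4279, -0.1569, 0.0257]
orientation: [[1.0, -0.021, 0.005], [-0.021, -1.0, -0.004], [0.005, 0.004, -1.0]]
wrist_force: [0.9, -0.8, 0.3]
finger_gap: 0.0551
grip_force: 0.0
```

apply_moves(translation=[[0,0,0],[0,0,0],[0,0,0],[0,0,0],[0,0,0]], delta_rot=[[0,0,0],[0,0,0],[0,0,0],[0,0,0],[0,0,0]], grip=[0.03,0.03,0.03,0.03,0.03])

```text
clock: 9.87
ee_pos: [0.428, -0.157, 0.0259]
orientation: [[1.0, -0.021, 0.005], [-0.021, -1.0, -0.004], [0.005, 0.004, -1.0]]
wrist_force: [-0.3, 0.3, 6.0]
finger_gap: 0.0387
grip_force: 40.8
```

apply_moves(translation=[[0,0,-0.03],[0,0,-0.07],[0,0,-0.11],[0,0,-0.11],[0,0,-0.11]], delta_rot=[[0,0,0],[0,0,0],[0,0,0],[0,0,0],[0,0,0]], grip=[0.03,0.03,0.03,0.03,0.03])

```text
clock: 10.28
ee_pos: [0.4285, -0.1572, 0.1377]
orientation: [[1.0, -0.021, 0.009], [-0.021, -1.0, -0.007], [0.009, 0.007, -1.0]]
wrist_force: [-0.1, 0.3, -0.8]
finger_gap: 0.0387
grip_force: 40.7
```

Run:
```python
from plan import *
s=observe();print(s["ee_pos"],s["finger_gap"])
# place1 centre, tray frame
C=np.array([.6285,-.1724]);uy=np.array([np.cos(np.radians(94.8)),np.sin(np.radians(94.8))])
P=C+uy*-.072;print("place1",P)
plan([((P[0],P[1],.13),Rt(94.8))])
```

```text
[ 0.4284941  -0.15723477  0.13772688] 0.038701988181839474
place1 [ 0.6345248  -0.24414749]
[0.069, 0.028, 0.003] [0.2, -0.0, -32.0] rows>= 5
[0.045, 0.06, 0.004] [0.3, -0.0, -32.0] rows>= 5
[0.005, 0.074, 0.003] [0.3, -0.0, -32.0] rows>= 5
 -> [ 0.6345 -0.2445  0.1295]
```

```bash
cat > place.py <<'E'
from plan import *
C=np.array([.6285,-.1724]);a=np.radians(94.8);uy=np.array([np.cos(a),np.sin(a),0])
def place(k,hov,off=0.,drop=.021,cz=.0285,pitch=9.5):
    "TCP pose for blank k; off = blank centre along tool x from TCP; hov = extra height"
    R=Rt(94.8,pitch);c=np.array([*C,0])+uy*(-.132+.06*k);c[2]=cz+hov
    return c-R@np.array([off,0,drop]),R
E
python3 - <<'E'
from place import *
plan([place(1,.1,-.0015)])
E
```

```text
[0.069, 0.026, -0.003] [-2.4, -2.4, -31.9] rows>= 5
[0.045, 0.059, -0.003] [-2.4, -2.4, -32.0] rows>= 5
[0.007, 0.073, -0.002] [-2.4, -2.4, -31.9] rows>= 5
 -> [ 0.6339 -0.2391  0.1486]
```

apply_moves(translation=[[0.069,0.026,-0.003],[0.069,0.026,-0.003],[0.069,0.026,-0.003],[0.069,0.026,-0.003],[0.069,0.026,-0.003]], delta_rot=[[-2.4,-2.4,-31.9],[-2.4,-2.4,-31.9],[-2.4,-2.4,-31.9],[-2.4,-2.4,-31.9],[-2.4,-2.4,-31.9]], grip=[0.03,0.03,0.03,0.03,0.03])

```text
clock: 10.7
ee_pos: [0.4945, -0.183, 0.1358]
orientation: [[0.856, 0.516, -0.03], [0.514, -0.856, -0.052], [-0.052, 0.029, -0.998]]
wrist_force: [-0.0, -0.1, -0.6]
finger_gap: 0.0388
grip_force: 40.7
```

apply_moves(translation=[[0.045,0.059,-0.003],[0.045,0.059,-0.003],[0.045,0.059,-0.003],[0.045,0.059,-0.003],[0.045,0.059,-0.003]], delta_rot=[[-2.4,-2.4,-32],[-2.4,-2.4,-32],[-2.4,-2.4,-32],[-2.4,-2.4,-32],[-2.4,-2.4,-32]], grip=[0.03,0.03,0.03,0.03,0.03])

```text
clock: 11.12
ee_pos: [0.5633, -0.2106, 0.138]
orientation: [[0.451, 0.892, -0.028], [0.886, -0.451, -0.11], [-0.111, 0.025, -0.994]]
wrist_force: [-0.9, -0.5, -0.5]
finger_gap: 0.0386
grip_force: 40.7
```

apply_moves(translation=[[0.007,0.073,-0.002],[0.007,0.073,-0.002],[0.007,0.073,-0.002],[0.007,0.073,-0.002],[0.007,0.073,-0.002]], delta_rot=[[-2.4,-2.4,-31.9],[-2.4,-2.4,-31.9],[-2.4,-2.4,-31.9],[-2.4,-2.4,-31.9],[-2.4,-2.4,-31.9]], grip=[0.03,0.03,0.03,0.03,0.03])

```text
clock: 11.53
ee_pos: [0.6314, -0.2375, 0.141]
orientation: [[-0.089, 0.996, 0.005], [0.983, 0.089, -0.158], [-0.158, -0.009, -0.987]]
wrist_force: [-0.6, 0.6, -0.9]
finger_gap: 0.0386
grip_force: 40.8
```

apply_moves(translation=[[0,0,0],[0,0,0],[0,0,0]], delta_rot=[[0,0,0],[0,0,0],[0,0,0]], grip=[0.03,0.03,0.03])

```text
clock: 11.78
ee_pos: [0.6318, -0.2378, 0.1431]
orientation: [[-0.082, 0.997, 0.007], [0.984, 0.082, -0.159], [-0.159, -0.006, -0.987]]
wrist_force: [-0.4, 0.8, -0.4]
finger_gap: 0.0387
grip_force: 40.8
```

Run:
```python
from place import *
s=observe();print(s["ee_pos"],s["orientation"])
plan([place(1,.02,-.0015),place(1,0,-.0015)])
save(cam("wrist"),"w6",1)
```

```text
[ 0.63178842 -0.23784216  0.14305414] [[-0.08188695  0.99661867  0.00676383]
 [ 0.98388294  0.08191925 -0.15894527]
 [-0.15896191 -0.00636072 -0.98726423]]
[0.01, 0.003, 0.073] [-0.4, -0.4, -0.0] rows>= 2
 -> [ 0.6345 -0.2394  0.0694]
[0.004, -0.0, 0.02] [0.0, 0.0, -0.0] rows>= 1
 -> [ 0.6344 -0.2387  0.049 ]
```

View pics/w6.png

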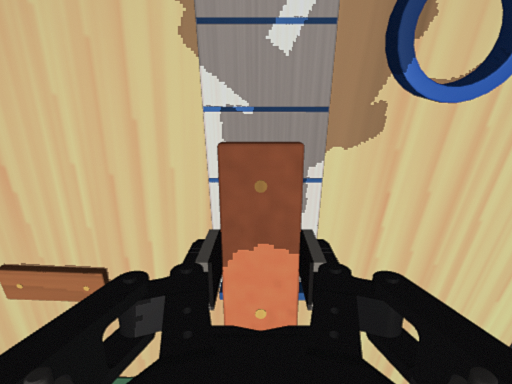

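Run:
```python
from place import *
w=cam("wrist")
for y in(-.19,-.077,-.017,.043,.103): print(y,proj(w,[*(C+uy[:2]*y),.012]).round())
s=observe();p=np.array(s["ee_pos"]);R=np.array(s["orientation"])
print(proj(w,p+R@[.0535-.0,0,.016]), proj(w,p+R@[.0335,0,.016]),proj(w,p+R@[-.0365,0,.016]))
```

```text
-0.19 [263. 281.]
-0.077 [263. 180.]
-0.017 [263. 109.]
0.043 [263.  21.]
0.103 [264. -92.]
[259.43535312 144.71596426] [259.44377234 187.60420203] [259.46864177 314.29132326]
```

apply_moves(translation=[[0.005,0.002,0.036],[0.01,0.003,0.073],[0.01,0.003,0.073],[0.01,0.003,0.073],[0.01,0.003,0.073]], delta_rot=[[-0.4,-0.4,0],[-0.4,-0.4,0],[-0.4,-0.4,0],[-0.4,-0.4,0],[-0.4,-0.4,0]], grip=[0.03,0.03,0.03,0.03,0.03])

```text
clock: 12.3
ee_pos: [0.6361, -0.2402, 0.0725]
orientation: [[-0.082, 0.996, 0.018], [0.982, 0.084, -0.167], [-0.168, 0.004, -0.986]]
wrist_force: [0.6, 0.6, 0.2]
finger_gap: 0.0389
grip_force: 40.8
```

apply_moves(translation=[[0.002,0,0.008],[0.003,0,0.016],[0.004,0,0.023],[0.004,0,0.023],[0.004,0,0.023]], delta_rot=[[0,0,0],[0,0,0],[0,0,0],[0,0,0],[0,0,0]], grip=[0.03,0.03,0.03,0.03,0.03])

```text
clock: 12.72
ee_pos: [0.6352, -0.2396, 0.0474]
orientation: [[-0.083, 0.996, 0.016], [0.982, 0.084, -0.166], [-0.167, 0.002, -0.986]]
wrist_force: [0.1, -0.2, -0.4]
finger_gap: 0.0387
grip_force: 40.8
```

Run:
```python
from place import *
plan([place(1,0,-.0015)])
s=observe();print(s["ee_pos"],s["wrist_force"])
```

```text
[0.0, -0.001, -0.002] [0.1, 0.1, 0.0] rows>= 1
 -> [ 0.6342 -0.2393  0.0493]
[ 0.63517826 -0.23959574  0.04736165] [ 0.1060545  -0.18764797 -0.35348438]
```

apply_moves(translation=[[0,0,0],[0,0,0],[0,0,0],[0,0,0]], delta_rot=[[0,0,0],[0,0,0],[0,0,0],[0,0,0]], grip=[0.055,0.055,0.055,0.055])

```text
clock: 13.05
ee_pos: [0.6353, -0.2397, 0.0477]
orientation: [[-0.083, 0.996, 0.016], [0.982, 0.084, -0.166], [-0.167, 0.002, -0.986]]
wrist_force: [-0.4, -0.1, 0.0]
finger_gap: 0.0551
grip_force: 0.0
```

apply_moves(translation=[[0,0,-0.03],[0,0,-0.07],[0,0,-0.1],[0,0,-0.1]], delta_rot=[[0,0,0],[0,0,0],[0,0,0],[0,0,0]], grip=[0.055,0.055,0.055,0.055])

```text
clock: 13.38
ee_pos: [0.6376, -0.224, 0.1547]
orientation: [[-0.082, 0.996, 0.028], [0.981, 0.086, -0.172], [-0.174, 0.014, -0.985]]
wrist_force: [1.5, -0.7, 1.7]
finger_gap: 0.0554
grip_force: 0.0
```

Run:
```python
from place import *
from m import blob
c=cam("top");w=cam("wrist");save(w,"w7",1);save(c,"t7",1)
plan([((.423,-.390,.13),Rt(2)),((.423,-.390,.025),Rt(2))])
```

```text
[-0.048, -0.075, 0.014] [2.7, 2.4, 30.9] rows>= 5
[-0.08, -0.039, 0.014] [2.7, 2.4, 30.8] rows>= 5
[-0.089, 0.008, 0.011] [2.7, 2.4, 30.9] rows>= 5
 -> [ 0.4231 -0.3904  0.1302]
[-0.0, -0.0, 0.105] [0.1, 0.0, -0.0] rows>= 3
 -> [ 0.4231 -0.3905  0.0252]
```

View pics/w7.png

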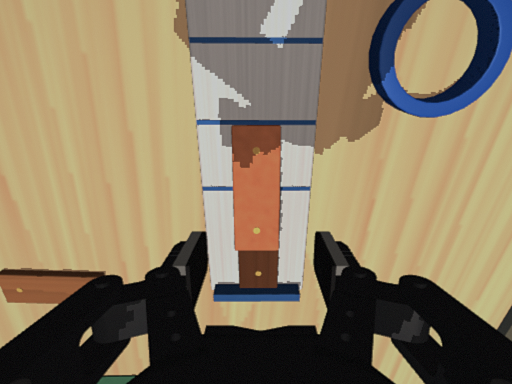

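Red sits shingled on dark with its low end on the second line (256,122). Next is mid brown.

apply_moves(translation=[[-0.048,-0.075,0.014],[-0.048,-0.075,0.014],[-0.048,-0.075,0.014],[-0.048,-0.075,0.014],[-0.048,-0.075,0.014]], delta_rot=[[2.7,2.4,30.9],[2.7,2.4,30.9],[2.7,2.4,30.9],[2.7,2.4,30.9],[2.7,2.4,30.9]], grip=[0.06,0.06,0.06,0.06,0.06])

```text
clock: 13.9
ee_pos: [0.5613, -0.2792, 0.138]
orientation: [[0.447, 0.894, -0.025], [0.887, -0.446, -0.115], [-0.114, 0.029, -0.993]]
wrist_force: [0.2, 1.0, 0.1]
finger_gap: 0.0599
grip_force: 0.0
```

apply_moves(translation=[[-0.08,-0.039,0.014],[-0.08,-0.039,0.014],[-0.08,-0.039,0.014],[-0.08,-0.039,0.014],[-0.08,-0.039,0.014]], delta_rot=[[2.7,2.4,30.8],[2.7,2.4,30.8],[2.7,2.4,30.8],[2.7,2.4,30.8],[2.7,2.4,30.8]], grip=[0.06,0.06,0.06,0.06,0.06])

```text
clock: 14.32
ee_pos: [0.4907, -0.3348, 0.1321]
orientation: [[0.843, 0.537, -0.032], [0.536, -0.843, -0.053], [-0.055, 0.027, -0.998]]
wrist_force: [0.8, 0.5, 0.1]
finger_gap: 0.0602
grip_force: 0.0
```

apply_moves(translation=[[-0.089,0.008,0.011],[-0.089,0.008,0.011],[-0.089,0.008,0.011],[-0.089,0.008,0.011],[-0.089,0.008,0.011]], delta_rot=[[2.7,2.4,30.9],[2.7,2.4,30.9],[2.7,2.4,30.9],[2.7,2.4,30.9],[2.7,2.4,30.9]], grip=[0.06,0.06,0.06,0.06,0.06])

```text
clock: 14.73
ee_pos: [0.4201, -0.3901, 0.1263]
orientation: [[1.0, 0.027, -0.005], [0.027, -1.0, 0.004], [-0.005, -0.004, -1.0]]
wrist_force: [-0.6, 0.1, -0.1]
finger_gap: 0.0599
grip_force: 0.0
```

apply_moves(translation=[[0,0,0],[0,0,0],[0,0,0]], delta_rot=[[0,0,0],[0,0,0],[0,0,0]], grip=[0.06,0.06,0.06])

```text
clock: 14.98
ee_pos: [0.4216, -0.3895, 0.1273]
orientation: [[0.999, 0.036, -0.005], [0.036, -0.999, 0.002], [-0.005, -0.002, -1.0]]
wrist_force: [0.7, 0.6, 0.2]
finger_gap: 0.0603
grip_force: 0.0
```

```bash
cat > find.py <<'E'
from plan import *
def find(c,guess,z=.010,half=.03,save_as=None):
    "Otsu in the window about a guess (world xy) of the wrist view -> visible blank rect by hue/lightness"
    w=np.array([proj(c,[guess[0]+dx,guess[1]+dy,z]) for dx in(-.075,.075) for dy in(-.045,.045)])
    x0,y0=np.maximum(w.min(0),0).astype(int);x1,y1=w.max(0).astype(int);y1=min(y1,225);x1=min(x1,512)
    im=c[0][y0:y1,x0:x1]
    # dots: bright, yellow against local blank
    g=cv2.cvtColor(im,cv2.COLOR_RGB2LAB)
    th=cv2.morphologyEx(g[...,2],cv2.MORPH_TOPHAT,np.ones((11,11)))
    l0=cv2.morphologyEx(g[...,0],cv2.MORPH_TOPHAT,np.ones((11,11)))
    m=((th>6)&(l0>8)).astype(np.uint8);n,l,st,ce=cv2.connectedComponentsWithStats(m)
    P=[ray(c,ce[i]+[x0,y0],z)[:2] for i in range(1,n) if 4<st[i,4]<90]
    for i in range(len(P)):
        for j in range(i):
            d=P[i]-P[j]
            if abs(np.linalg.norm(d)-.07)<.003 and abs(d[0])>.05:
                d*=np.sign(d[0]);print("pair",((P[i]+P[j])/2).round(4),np.linalg.norm(d).round(4),np.degrees(np.arctan2(d[1],d[0])).round(1))
E
python3 - <<'E'
from find import *
print(observe()["ee_pos"]);c=cam("wrist");find(c,(.423,-.390));cv2.imwrite("pics/w8.png",c[0][:,:,::-1])
print(proj(c,[.423,-.39,.01]))
E
```

```text
[ 0.42162381 -0.38946489  0.12733683]
[260.99827352 193.50266128]
```

```bash
sed -i 's/min(y1,225)/min(y1,260)/' find.py
python3 - <<'E'
from find import *
c=cam("wrist");find(c,(.423,-.390))
plan([((.4225,-.390,.024),Rt(2))])
E
```

```text
pair [ 0.4237 -0.3902] 0.0703 2.6
[0.001, 0.001, 0.104] [-0.1, 0.2, 0.0] rows>= 3
 -> [ 0.4225 -0.3904  0.0238]
```

apply_moves(translation=[[0.002,0,0.04],[0.002,0,0.08],[0.002,0,0.092],[0.002,0,0.102],[0.002,0,0.102]], delta_rot=[[0,0,0],[0,0,0],[0,0,0],[0,0,0],[0,0,0]], grip=[0.06,0.06,0.06,0.06,0.06])

```text
clock: 15.5
ee_pos: [0.423, -0.3889, 0.0248]
orientation: [[0.999, 0.035, -0.006], [0.035, -0.999, 0.003], [-0.005, -0.004, -1.0]]
wrist_force: [0.5, 0.6, -1.0]
finger_gap: 0.0603
grip_force: 0.0
```

apply_moves(translation=[[0,0,0],[0,0,0],[0,0,0],[0,0,0],[0,0,0]], delta_rot=[[0,0,0],[0,0,0],[0,0,0],[0,0,0],[0,0,0]], grip=[0.03,0.03,0.03,0.03,0.03])

```text
clock: 15.92
ee_pos: [0.4247, -0.3914, 0.0287]
orientation: [[0.999, 0.035, -0.001], [0.035, -0.999, -0.003], [-0.001, 0.003, -1.0]]
wrist_force: [0.4, 0.7, 7.2]
finger_gap: 0.0387
grip_force: 40.9
```

apply_moves(translation=[[0,0,-0.03],[0,0,-0.07],[0,0,-0.11],[0,0,-0.11],[0,0,-0.11]], delta_rot=[[0,0,0],[0,0,0],[0,0,0],[0,0,0],[0,0,0]], grip=[0.03,0.03,0.03,0.03,0.03])

```text
clock: 16.33
ee_pos: [0.4252, -0.3917, 0.1401]
orientation: [[0.999, 0.035, 0.001], [0.035, -0.999, -0.005], [0.001, 0.005, -1.0]]
wrist_force: [-0.1, 0.1, -1.5]
finger_gap: 0.0382
grip_force: 40.6
```

Run:
```python
from place import *
print(observe()["ee_pos"],observe()["finger_gap"])
plan([place(2,.1,0)])
```

```text
[ 0.42522161 -0.39168033  0.14007836] 0.03815183602626849
[0.07, -0.068, -0.003] [-2.5, -2.4, -30.9] rows>= 5
[0.095, -0.022, -0.009] [-2.5, -2.3, -30.8] rows>= 5
[0.092, 0.031, -0.013] [-2.4, -2.4, -30.9] rows>= 5
 -> [ 0.6295 -0.1811  0.1494]
```

apply_moves(translation=[[0.07,-0.068,-0.003],[0.07,-0.068,-0.003],[0.07,-0.068,-0.003],[0.07,-0.068,-0.003],[0.07,-0.068,-0.003]], delta_rot=[[-2.5,-2.4,-30.9],[-2.5,-2.4,-30.9],[-2.5,-2.4,-30.9],[-2.5,-2.4,-30.9],[-2.5,-2.4,-30.9]], grip=[0.03,0.03,0.03,0.03,0.03])

```text
clock: 16.75
ee_pos: [0.4914, -0.3174, 0.1371]
orientation: [[0.835, 0.55, -0.033], [0.548, -0.835, -0.051], [-0.055, 0.024, -0.998]]
wrist_force: [0.3, -0.9, 0.2]
finger_gap: 0.0383
grip_force: 40.6
```

apply_moves(translation=[[0.095,-0.022,-0.009],[0.095,-0.022,-0.009],[0.095,-0.022,-0.009],[0.095,-0.022,-0.009],[0.095,-0.022,-0.009]], delta_rot=[[-2.5,-2.3,-30.8],[-2.5,-2.3,-30.8],[-2.5,-2.3,-30.8],[-2.5,-2.3,-30.8],[-2.5,-2.3,-30.8]], grip=[0.03,0.03,0.03,0.03,0.03])

```text
clock: 17.17
ee_pos: [0.5593, -0.2471, 0.1402]
orientation: [[0.434, 0.901, -0.027], [0.894, -0.434, -0.109], [-0.11, 0.023, -0.994]]
wrist_force: [-0.4, -0.5, -0.9]
finger_gap: 0.0385
grip_force: 40.6
```

apply_moves(translation=[[0.092,0.031,-0.013],[0.092,0.031,-0.013],[0.092,0.031,-0.013],[0.092,0.031,-0.013],[0.092,0.031,-0.013]], delta_rot=[[-2.4,-2.4,-30.9],[-2.4,-2.4,-30.9],[-2.4,-2.4,-30.9],[-2.4,-2.4,-30.9],[-2.4,-2.4,-30.9]], grip=[0.03,0.03,0.03,0.03,0.03])

```text
clock: 17.58
ee_pos: [0.6278, -0.1775, 0.1436]
orientation: [[-0.091, 0.996, 0.006], [0.983, 0.091, -0.157], [-0.157, -0.008, -0.988]]
wrist_force: [0.3, -0.2, -0.5]
finger_gap: 0.0382
grip_force: 40.6
```

apply_moves(translation=[[0,0,0],[0,0,0],[0,0,0],[0,0,0]], delta_rot=[[0,0,0],[0,0,0],[0,0,0],[0,0,0]], grip=[0.03,0.03,0.03,0.03])

```text
clock: 17.92
ee_pos: [0.6278, -0.1797, 0.1455]
orientation: [[-0.082, 0.997, 0.008], [0.984, 0.082, -0.158], [-0.158, -0.005, -0.987]]
wrist_force: [0.3, -0.2, -0.3]
finger_gap: 0.0383
grip_force: 40.6
```

Run:
```python
from place import *
print(observe()["ee_pos"],observe()["finger_gap"])
plan([place(2,.02,-.001,.0235),place(2,0,-.001,.0235)])
save(cam("wrist"),"w9",1)
```

```text
[ 0.62784454 -0.17969938  0.14546481] 0.038314284332138286
[0.012, 0.002, 0.073] [-0.3, -0.4, -0.0] rows>= 2
 -> [ 0.6294 -0.1793  0.0715]
[0.003, -0.0, 0.02] [-0.0, 0.0, -0.0] rows>= 1
 -> [ 0.6294 -0.1796  0.0513]
```

apply_moves(translation=[[0.006,0.001,0.036],[0.012,0.002,0.073],[0.012,0.002,0.073],[0.012,0.002,0.073],[0.012,0.002,0.073]], delta_rot=[[-0.3,-0.4,0],[-0.3,-0.4,0],[-0.3,-0.4,0],[-0.3,-0.4,0],[-0.3,-0.4,0]], grip=[0.03,0.03,0.03,0.03,0.03])

```text
clock: 18.38
ee_pos: [0.6308, -0.1797, 0.0737]
orientation: [[-0.082, 0.996, 0.016], [0.983, 0.084, -0.166], [-0.167, 0.002, -0.986]]
wrist_force: [0.6, -0.1, -0.0]
finger_gap: 0.0385
grip_force: 40.6
```

apply_moves(translation=[[0.001,0,0.008],[0.002,0,0.016],[0.003,0,0.021],[0.003,0,0.021],[0.003,0,0.021]], delta_rot=[[0,0,0],[0,0,0],[0,0,0],[0,0,0],[0,0,0]], grip=[0.03,0.03,0.03,0.03,0.03])

```text
clock: 18.8
ee_pos: [0.6297, -0.1795, 0.0505]
orientation: [[-0.083, 0.996, 0.014], [0.983, 0.084, -0.165], [-0.165, -0.0, -0.986]]
wrist_force: [0.2, -0.0, -0.0]
finger_gap: 0.0387
grip_force: 40.6
```

Run:
```python
from place import *
plan([place(2,0,-.001,.0235)])
s=observe();print(s["ee_pos"],s["wrist_force"])
```

```text
[-0.0, -0.001, -0.001] [0.0, 0.0, 0.0] rows>= 1
 -> [ 0.6287 -0.1794  0.0515]
[ 0.62970638 -0.17949852  0.05053442] [ 0.15702673 -0.04711461 -0.04869469]
```

Release, lift, then plan pale.

apply_moves(translation=[[0,0,0],[0,0,0],[0,0,0],[0,0,0]], delta_rot=[[0,0,0],[0,0,0],[0,0,0],[0,0,0]], grip=[0.055,0.055,0.055,0.055])

```text
clock: 19.13
ee_pos: [0.6302, -0.1797, 0.0512]
orientation: [[-0.083, 0.996, 0.015], [0.983, 0.084, -0.165], [-0.166, 0.001, -0.986]]
wrist_force: [0.3, 0.1, -0.3]
finger_gap: 0.055
grip_force: 0.0
```

apply_moves(translation=[[0,0,-0.03],[0,0,-0.07],[0,0,-0.1],[0,0,-0.1]], delta_rot=[[0,0,0],[0,0,0],[0,0,0],[0,0,0]], grip=[0.055,0.055,0.055,0.055])

```text
clock: 19.47
ee_pos: [0.6327, -0.1638, 0.158]
orientation: [[-0.082, 0.996, 0.027], [0.982, 0.085, -0.17], [-0.172, 0.013, -0.985]]
wrist_force: [1.0, -1.2, 0.6]
finger_gap: 0.055
grip_force: 0.0
```

Run:
```python
from place import *
w=cam("wrist");save(w,"w10",1)
plan([((.422,-.041,.13),Rt(4))])
```

```text
[0.047, -0.066, -0.0] [2.7, 2.4, 30.2] rows>= 5
[0.008, -0.081, 0.004] [2.7, 2.4, 30.2] rows>= 5
[-0.034, -0.073, 0.007] [2.7, 2.4, 30.2] rows>= 5
 -> [ 0.4225 -0.0409  0.1304]
```

apply_moves(translation=[[0.047,-0.066,0],[0.047,-0.066,0],[0.047,-0.066,0],[0.047,-0.066,0],[0.047,-0.066,0]], delta_rot=[[2.7,2.4,30.2],[2.7,2.4,30.2],[2.7,2.4,30.2],[2.7,2.4,30.2],[2.7,2.4,30.2]], grip=[0.06,0.06,0.06,0.06,0.06])

```text
clock: 19.93
ee_pos: [0.5573, -0.122, 0.1399]
orientation: [[0.434, 0.901, -0.027], [0.894, -0.434, -0.115], [-0.115, 0.026, -0.993]]
wrist_force: [1.0, -0.3, -0.5]
finger_gap: 0.0602
grip_force: 0.0
```

apply_moves(translation=[[0.008,-0.081,0.004],[0.008,-0.081,0.004],[0.008,-0.081,0.004],[0.008,-0.081,0.004],[0.008,-0.081,0.004]], delta_rot=[[2.7,2.4,30.2],[2.7,2.4,30.2],[2.7,2.4,30.2],[2.7,2.4,30.2],[2.7,2.4,30.2]], grip=[0.06,0.06,0.06,0.06,0.06])

```text
clock: 20.35
ee_pos: [0.4875, -0.0805, 0.1328]
orientation: [[0.829, 0.558, -0.035], [0.556, -0.829, -0.053], [-0.059, 0.025, -0.998]]
wrist_force: [-0.1, -0.3, -0.1]
finger_gap: 0.0602
grip_force: 0.0
```

apply_moves(translation=[[-0.034,-0.073,0.007],[-0.034,-0.073,0.007],[-0.034,-0.073,0.007],[-0.034,-0.073,0.007],[-0.034,-0.073,0.007]], delta_rot=[[2.7,2.4,30.2],[2.7,2.4,30.2],[2.7,2.4,30.2],[2.7,2.4,30.2],[2.7,2.4,30.2]], grip=[0.06,0.06,0.06,0.06,0.06])

```text
clock: 20.77
ee_pos: [0.4181, -0.0396, 0.126]
orientation: [[0.998, 0.064, -0.01], [0.064, -0.998, 0.004], [-0.01, -0.005, -1.0]]
wrist_force: [-0.5, 0.5, -0.4]
finger_gap: 0.0601
grip_force: 0.0
```

apply_moves(translation=[[0,0,0],[0,0,0],[0,0,0],[0,0,0]], delta_rot=[[0,0,0],[0,0,0],[0,0,0],[0,0,0]], grip=[0.06,0.06,0.06,0.06])

```text
clock: 21.1
ee_pos: [0.4196, -0.04, 0.1271]
orientation: [[0.998, 0.07, -0.009], [0.07, -0.998, 0.003], [-0.009, -0.003, -1.0]]
wrist_force: [-0.5, 0.7, -0.6]
finger_gap: 0.0599
grip_force: 0.0
```

Run:
```python
from find import *
c=cam("wrist");find(c,(.423,-.041))
a=cv2.imread("pics/w10.png");b=np.hstack([a,c[0][:,:,::-1]]);cv2.imwrite("pics/w11.png",cv2.resize(b,(800,300)))
print(observe()["ee_pos"])
```

```text
pair [ 0.466  -0.0484] 0.0701 -0.8
pair [0.391  0.0047] 0.0674 1.0
[ 0.41962845 -0.04005822  0.12715456]
```

View pics/w11.png

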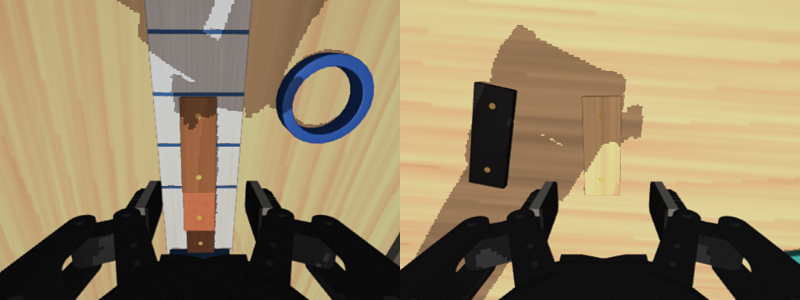

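Left: dark, red and mid brown are shingled correctly, each low end on its line. Right: the pale blank lies between the fingers with dots at (602,117)/(602,181). Black has dots at (492,106)/(487,170).

Run:
```python
from plan import *
w=cam("wrist");f=lambda u:ray(w,np.array(u)*1.28,.010)
for a,b in(((202,117),(202,181)),((92,106),(87,170))):
  A,B=f(a),f(b);d=A-B;print((A+B)/2,np.linalg.norm(d),np.degrees(np.arctan2(d[1],d[0])))
```

```text
[ 0.42140743 -0.0383826   0.01      ] 0.07073044477893901 3.924241458709473
[0.42507208 0.08025457 0.01      ] 0.07044756934225693 -8.136933255543857
```

apply_moves(translation=[[0.001,0,0.04],[0.001,0,0.08],[0.001,0,0.092],[0.001,0,0.102],[0.001,0,0.102]], delta_rot=[[0,0,0],[0,0,0],[0,0,0],[0,0,0],[0,0,0]], grip=[0.06,0.06,0.06,0.06,0.06])

```text
clock: 21.62
ee_pos: [0.4179, -0.039, 0.0231]
orientation: [[0.998, 0.069, -0.014], [0.069, -0.998, 0.005], [-0.013, -0.005, -1.0]]
wrist_force: [0.3, 0.1, 0.2]
finger_gap: 0.06
grip_force: 0.0
```

apply_moves(translation=[[0,0,0],[0,0,0],[0,0,0],[0,0,0],[0,0,0]], delta_rot=[[0,0,0],[0,0,0],[0,0,0],[0,0,0],[0,0,0]], grip=[0.03,0.03,0.03,0.03,0.03])

```text
clock: 22.03
ee_pos: [0.4206, -0.04, 0.0263]
orientation: [[0.998, 0.069, -0.006], [0.069, -0.998, 0.002], [-0.006, -0.002, -1.0]]
wrist_force: [-0.7, 0.5, 3.4]
finger_gap: 0.0386
grip_force: 40.6
```

apply_moves(translation=[[0,0,-0.03],[0,0,-0.07],[0,0,-0.11],[0,0,-0.11],[0,0,-0.11]], delta_rot=[[0,0,0],[0,0,0],[0,0,0],[0,0,0],[0,0,0]], grip=[0.03,0.03,0.03,0.03,0.03])

```text
clock: 22.45
ee_pos: [0.4227, -0.0407, 0.1383]
orientation: [[0.998, 0.069, -0.002], [0.069, -0.998, 0.0], [-0.002, -0.0, -1.0]]
wrist_force: [-0.4, -0.3, -1.9]
finger_gap: 0.0388
grip_force: 40.7
```

Run:
```python
from place import *
print(observe()["ee_pos"],observe()["finger_gap"])
plan([place(3,.1,0,.0235)])
```

```text
[ 0.42266773 -0.04071226  0.13830358] 0.03875697277411465
[0.065, 0.031, -0.005] [-2.5, -2.5, -30.2] rows>= 5
[0.04, 0.06, -0.004] [-2.6, -2.4, -30.2] rows>= 5
[0.005, 0.073, -0.003] [-2.5, -2.5, -30.2] rows>= 5
 -> [ 0.6247 -0.1206  0.1514]
```

apply_moves(translation=[[0.065,0.031,-0.005],[0.065,0.031,-0.005],[0.065,0.031,-0.005],[0.065,0.031,-0.005],[0.065,0.031,-0.005]], delta_rot=[[-2.5,-2.5,-30.2],[-2.5,-2.5,-30.2],[-2.5,-2.5,-30.2],[-2.5,-2.5,-30.2],[-2.5,-2.5,-30.2]], grip=[0.03,0.03,0.03,0.03,0.03])

```text
clock: 22.87
ee_pos: [0.4869, -0.0661, 0.1375]
orientation: [[0.823, 0.566, -0.039], [0.564, -0.824, -0.051], [-0.061, 0.02, -0.998]]
wrist_force: [-0.2, -0.1, -0.3]
finger_gap: 0.0385
grip_force: 40.7
```

apply_moves(translation=[[0.04,0.06,-0.004],[0.04,0.06,-0.004],[0.04,0.06,-0.004],[0.04,0.06,-0.004],[0.04,0.06,-0.004]], delta_rot=[[-2.6,-2.4,-30.2],[-2.6,-2.4,-30.2],[-2.6,-2.4,-30.2],[-2.6,-2.4,-30.2],[-2.6,-2.4,-30.2]], grip=[0.03,0.03,0.03,0.03,0.03])

```text
clock: 23.28
ee_pos: [0.5537, -0.0931, 0.1402]
orientation: [[0.425, 0.905, -0.032], [0.898, -0.426, -0.112], [-0.115, 0.019, -0.993]]
wrist_force: [-0.5, 1.0, -0.2]
finger_gap: 0.0388
grip_force: 40.7
```

apply_moves(translation=[[0.005,0.073,-0.003],[0.005,0.073,-0.003],[0.005,0.073,-0.003],[0.005,0.073,-0.003],[0.005,0.073,-0.003]], delta_rot=[[-2.5,-2.5,-30.2],[-2.5,-2.5,-30.2],[-2.5,-2.5,-30.2],[-2.5,-2.5,-30.2],[-2.5,-2.5,-30.2]], grip=[0.03,0.03,0.03,0.03,0.03])

```text
clock: 23.7
ee_pos: [0.6217, -0.1196, 0.1439]
orientation: [[-0.089, 0.996, 0.003], [0.983, 0.088, -0.161], [-0.161, -0.012, -0.987]]
wrist_force: [-0.3, -0.5, -0.8]
finger_gap: 0.0388
grip_force: 40.8
```

apply_moves(translation=[[0,0,0],[0,0,0],[0,0,0],[0,0,0]], delta_rot=[[0,0,0],[0,0,0],[0,0,0],[0,0,0]], grip=[0.03,0.03,0.03,0.03])

```text
clock: 24.03
ee_pos: [0.6225, -0.12, 0.1463]
orientation: [[-0.083, 0.997, 0.006], [0.983, 0.083, -0.162], [-0.162, -0.008, -0.987]]
wrist_force: [-0.4, -0.2, -0.7]
finger_gap: 0.0385
grip_force: 40.8
```

Run:
```python
from place import *
print(observe()["ee_pos"],observe()["finger_gap"])
plan([place(3,.02,.0005,.0215),place(3,0,.0005,.0215)])
```

```text
[ 0.62247088 -0.11996585  0.14628695] 0.03851974076926013
[0.011, 0.002, 0.076] [-0.4, -0.2, 0.0] rows>= 2
 -> [ 0.624  -0.1213  0.0695]
[0.003, 0.0, 0.019] [-0.0, 0.0, 0.0] rows>= 1
 -> [ 0.624  -0.1215  0.0503]
```

apply_moves(translation=[[0.006,0.001,0.038],[0.011,0.002,0.076],[0.011,0.002,0.076],[0.011,0.002,0.076],[0.011,0.002,0.076]], delta_rot=[[-0.4,-0.2,0],[-0.4,-0.2,0],[-0.4,-0.2,0],[-0.4,-0.2,0],[-0.4,-0.2,0]], grip=[0.03,0.03,0.03,0.03,0.03])

```text
clock: 24.45
ee_pos: [0.6254, -0.1217, 0.0718]
orientation: [[-0.083, 0.996, 0.016], [0.982, 0.085, -0.166], [-0.167, 0.002, -0.986]]
wrist_force: [-1.4, -0.7, 0.3]
finger_gap: 0.0384
grip_force: 40.8
```

apply_moves(translation=[[0.001,0,0.008],[0.002,0,0.016],[0.003,0,0.021],[0.003,0,0.021],[0.003,0,0.021]], delta_rot=[[0,0,0],[0,0,0],[0,0,0],[0,0,0],[0,0,0]], grip=[0.03,0.03,0.03,0.03,0.03])

```text
clock: 24.87
ee_pos: [0.6243, -0.1218, 0.0487]
orientation: [[-0.084, 0.996, 0.013], [0.983, 0.085, -0.165], [-0.166, -0.001, -0.986]]
wrist_force: [0.5, 0.2, -0.1]
finger_gap: 0.0386
grip_force: 40.8
```

apply_moves(translation=[[0,0,0],[0,0,0],[0,0,0],[0,0,0],[0,0,0]], delta_rot=[[0,0,0],[0,0,0],[0,0,0],[0,0,0],[0,0,0]], grip=[0.03,0.055,0.055,0.055,0.055])

```text
clock: 25.28
ee_pos: [0.6246, -0.122, 0.0492]
orientation: [[-0.083, 0.996, 0.014], [0.983, 0.085, -0.165], [-0.166, 0.0, -0.986]]
wrist_force: [-0.0, -0.5, -0.4]
finger_gap: 0.055
grip_force: 0.0
```

apply_moves(translation=[[0,0,-0.03],[0,0,-0.07],[0,0,-0.1],[0,0,-0.1]], delta_rot=[[0,0,0],[0,0,0],[0,0,0],[0,0,0]], grip=[0.055,0.055,0.055,0.055])

```text
clock: 25.62
ee_pos: [0.6273, -0.1058, 0.1558]
orientation: [[-0.082, 0.996, 0.027], [0.982, 0.086, -0.169], [-0.171, 0.012, -0.985]]
wrist_force: [1.0, -0.3, 0.7]
finger_gap: 0.0549
grip_force: 0.0
```

Run:
```python
from place import *
w=cam("wrist");save(w,"w12",1)
plan([((.4255,.078,.13),Rt(-8))])
```

```text
[0.05, -0.046, -0.003] [2.3, 1.6, 25.6] rows>= 4
[0.026, -0.063, -0.0] [2.3, 1.7, 25.7] rows>= 4
[-0.005, -0.068, 0.003] [2.2, 1.6, 25.6] rows>= 4
[-0.034, -0.059, 0.005] [2.3, 1.7, 25.7] rows>= 4
 -> [0.4252 0.0776 0.1297]
```

apply_moves(translation=[[0.05,-0.046,-0.003],[0.05,-0.046,-0.003],[0.05,-0.046,-0.003],[0.05,-0.046,-0.003]], delta_rot=[[2.3,1.6,25.6],[2.3,1.6,25.6],[2.3,1.6,25.6],[2.3,1.6,25.6]], grip=[0.06,0.06,0.06,0.06])

```text
clock: 26.0
ee_pos: [0.5709, -0.0584, 0.1402]
orientation: [[0.359, 0.933, -0.025], [0.924, -0.359, -0.131], [-0.132, 0.024, -0.991]]
wrist_force: [0.6, 0.3, -0.2]
finger_gap: 0.0601
grip_force: 0.0
```

apply_moves(translation=[[0.026,-0.063,0],[0.026,-0.063,0],[0.026,-0.063,0],[0.026,-0.063,0]], delta_rot=[[2.3,1.7,25.7],[2.3,1.7,25.7],[2.3,1.7,25.7],[2.3,1.7,25.7]], grip=[0.06,0.06,0.06,0.06])

```text
clock: 26.33
ee_pos: [0.5212, -0.0122, 0.1351]
orientation: [[0.729, 0.684, -0.042], [0.679, -0.729, -0.085], [-0.089, 0.033, -0.995]]
wrist_force: [1.2, 0.1, 1.1]
finger_gap: 0.0605
grip_force: 0.0
```

apply_moves(translation=[[-0.005,-0.068,0.003],[-0.005,-0.068,0.003],[-0.005,-0.068,0.003],[-0.005,-0.068,0.003]], delta_rot=[[2.2,1.6,25.6],[2.2,1.6,25.6],[2.2,1.6,25.6],[2.2,1.6,25.6]], grip=[0.06,0.06,0.06,0.06])

```text
clock: 26.67
ee_pos: [0.4707, 0.0334, 0.1302]
orientation: [[0.953, 0.3, -0.037], [0.299, -0.954, -0.039], [-0.047, 0.026, -0.999]]
wrist_force: [0.8, -0.0, 0.2]
finger_gap: 0.06
grip_force: 0.0
```

apply_moves(translation=[[-0.034,-0.059,0.005],[-0.034,-0.059,0.005],[-0.034,-0.059,0.005],[-0.034,-0.059,0.005],[-0.034,-0.059,0.005]], delta_rot=[[2.3,1.7,25.7],[2.3,1.7,25.7],[2.3,1.7,25.7],[2.3,1.7,25.7],[2.3,1.7,25.7]], grip=[0.06,0.06,0.06,0.06,0.06])

```text
clock: 27.08
ee_pos: [0.4212, 0.0783, 0.1258]
orientation: [[0.99, -0.141, -0.01], [-0.141, -0.99, 0.003], [-0.01, -0.001, -1.0]]
wrist_force: [-0.4, -0.1, -0.2]
finger_gap: 0.0601
grip_force: 0.0
```

apply_moves(translation=[[0,0,0],[0,0,0],[0,0,0],[0,0,0]], delta_rot=[[0,0,0],[0,0,0],[0,0,0],[0,0,0]], grip=[0.06,0.06,0.06,0.06])

```text
clock: 27.42
ee_pos: [0.4226, 0.0781, 0.1268]
orientation: [[0.99, -0.14, -0.008], [-0.14, -0.99, 0.003], [-0.009, -0.001, -1.0]]
wrist_force: [-0.1, -0.5, -0.6]
finger_gap: 0.0602
grip_force: 0.0
```

Run:
```python
from find import *
c=cam("wrist");find(c,(.4255,.079));save(c,"w13",1)
print(observe()["ee_pos"])
plan([((.4255,.079,.024),Rt(-8))])
```

```text
pair [0.4708 0.054 ] 0.0719 19.9
pair [0.4257 0.0803] 0.07 -8.2
pair [0.4195 0.0626] 0.0727 -38.6
[0.42257916 0.07808041 0.12687323]
[0.004, -0.001, 0.103] [-0.1, 0.5, -0.0] rows>= 3
 -> [0.4258 0.0788 0.0238]
```

apply_moves(translation=[[0.004,-0.002,0.04],[0.004,-0.002,0.08],[0.004,-0.002,0.092],[0.004,-0.002,0.102],[0.004,-0.002,0.102]], delta_rot=[[0,0.5,0],[0,0.5,0],[0,0.5,0],[0,0.5,0],[0,0.5,0]], grip=[0.06,0.06,0.06,0.06,0.06])

```text
clock: 27.88
ee_pos: [0.4246, 0.0799, 0.0232]
orientation: [[0.99, -0.14, -0.003], [-0.14, -0.99, 0.002], [-0.003, -0.001, -1.0]]
wrist_force: [-0.1, 0.6, 0.7]
finger_gap: 0.0603
grip_force: 0.0
```

apply_moves(translation=[[0,0,0],[0,0,0],[0,0,0],[0,0,0],[0,0,0]], delta_rot=[[0,0,0],[0,0,0],[0,0,0],[0,0,0],[0,0,0]], grip=[0.03,0.03,0.03,0.03,0.03])

```text
clock: 28.3
ee_pos: [0.4274, 0.0798, 0.0264]
orientation: [[0.99, -0.14, 0.004], [-0.14, -0.99, 0.001], [0.004, -0.002, -1.0]]
wrist_force: [-0.4, 0.7, 6.6]
finger_gap: 0.0388
grip_force: 40.9
```

apply_moves(translation=[[0,0,-0.03],[0,0,-0.07],[0,0,-0.11],[0,0,-0.11],[0,0,-0.11]], delta_rot=[[0,0,0],[0,0,0],[0,0,0],[0,0,0],[0,0,0]], grip=[0.03,0.03,0.03,0.03,0.03])

```text
clock: 28.72
ee_pos: [0.4278, 0.0796, 0.1379]
orientation: [[0.99, -0.14, 0.008], [-0.14, -0.99, 0.001], [0.008, -0.002, -1.0]]
wrist_force: [0.6, 0.3, -1.8]
finger_gap: 0.0389
grip_force: 40.7
```

Run:
```python
from place import *
print(observe()["ee_pos"],observe()["finger_gap"])
plan([place(4,.1,-.001,.0225)])
```

```text
[0.42783763 0.07963106 0.137909  ] 0.03889844255509583
[0.052, 0.028, -0.003] [-2.1, -1.8, -25.7] rows>= 4
[0.035, 0.048, -0.003] [-2.0, -1.8, -25.6] rows>= 4
[0.011, 0.058, -0.001] [-2.1, -1.8, -25.7] rows>= 4
[-0.016, 0.057, 0.0] [-2.0, -1.8, -25.6] rows>= 4
 -> [ 0.6187 -0.06    0.1509]
```

apply_moves(translation=[[0.052,0.028,-0.003],[0.052,0.028,-0.003],[0.052,0.028,-0.003],[0.052,0.028,-0.003]], delta_rot=[[-2.1,-1.8,-25.7],[-2.1,-1.8,-25.7],[-2.1,-1.8,-25.7],[-2.1,-1.8,-25.7]], grip=[0.03,0.03,0.03,0.03])

```text
clock: 29.05
ee_pos: [0.4731, 0.0441, 0.1363]
orientation: [[0.951, 0.307, -0.031], [0.306, -0.951, -0.037], [-0.041, 0.026, -0.999]]
wrist_force: [0.8, 1.1, -0.6]
finger_gap: 0.0387
grip_force: 40.7
```

apply_moves(translation=[[0.035,0.048,-0.003],[0.035,0.048,-0.003],[0.035,0.048,-0.003],[0.035,0.048,-0.003]], delta_rot=[[-2,-1.8,-25.6],[-2,-1.8,-25.6],[-2,-1.8,-25.6],[-2,-1.8,-25.6]], grip=[0.03,0.03,0.03,0.03])

```text
clock: 29.38
ee_pos: [0.521, 0.0091, 0.1389]
orientation: [[0.723, 0.689, -0.04], [0.685, -0.724, -0.083], [-0.086, 0.033, -0.996]]
wrist_force: [-0.0, -0.1, -1.2]
finger_gap: 0.0386
grip_force: 40.7
```

apply_moves(translation=[[0.011,0.058,-0.001],[0.011,0.058,-0.001],[0.011,0.058,-0.001],[0.011,0.058,-0.001]], delta_rot=[[-2.1,-1.8,-25.7],[-2.1,-1.8,-25.7],[-2.1,-1.8,-25.7],[-2.1,-1.8,-25.7]], grip=[0.03,0.03,0.03,0.03])

```text
clock: 29.72
ee_pos: [0.5687, -0.0254, 0.1408]
orientation: [[0.351, 0.936, -0.027], [0.927, -0.352, -0.129], [-0.13, 0.02, -0.991]]
wrist_force: [-0.5, 0.2, -0.6]
finger_gap: 0.039
grip_force: 40.7
```

apply_moves(translation=[[-0.016,0.057,0],[-0.016,0.057,0],[-0.016,0.057,0],[-0.016,0.057,0]], delta_rot=[[-2,-1.8,-25.6],[-2,-1.8,-25.6],[-2,-1.8,-25.6],[-2,-1.8,-25.6]], grip=[0.03,0.03,0.03,0.03])

```text
clock: 30.05
ee_pos: [0.6162, -0.0604, 0.144]
orientation: [[-0.088, 0.996, 0.003], [0.983, 0.087, -0.164], [-0.163, -0.011, -0.987]]
wrist_force: [0.0, 0.2, 0.7]
finger_gap: 0.0388
grip_force: 40.7
```

apply_moves(translation=[[0,0,0],[0,0,0],[0,0,0],[0,0,0]], delta_rot=[[0,0,0],[0,0,0],[0,0,0],[0,0,0]], grip=[0.03,0.03,0.03,0.03])

```text
clock: 30.38
ee_pos: [0.6163, -0.0598, 0.1458]
orientation: [[-0.082, 0.997, 0.005], [0.983, 0.082, -0.164], [-0.164, -0.008, -0.986]]
wrist_force: [-0.7, -0.3, -0.3]
finger_gap: 0.0388
grip_force: 40.7
```

Run:
```python
from place import *
save(cam("wrist"),"w14",1)
print(observe()["ee_pos"],observe()["finger_gap"])
plan([place(4,.02,-.001,.0215),place(4,0,-.001,.0215)])
```

```text
[ 0.61648606 -0.05984531  0.14610308] 0.038561519952412804
[0.012, 0.003, 0.076] [-0.5, -0.1, -0.0] rows>= 2
 -> [ 0.6189 -0.0603  0.0691]
[0.003, 0.0, 0.019] [0.0, 0.0, -0.0] rows>= 1
 -> [ 0.6189 -0.0604  0.0499]
```

apply_moves(translation=[[0.006,0.001,0.038],[0.012,0.002,0.076],[0.012,0.002,0.076],[0.012,0.002,0.076],[0.012,0.002,0.076]], delta_rot=[[-0.4,-0.1,0],[-0.4,-0.1,0],[-0.4,-0.1,0],[-0.4,-0.1,0],[-0.4,-0.1,0]], grip=[0.03,0.03,0.03,0.03,0.03])

```text
clock: 30.85
ee_pos: [0.6193, -0.0607, 0.0712]
orientation: [[-0.083, 0.996, 0.016], [0.983, 0.084, -0.166], [-0.167, 0.002, -0.986]]
wrist_force: [-0.1, 0.6, -0.4]
finger_gap: 0.0389
grip_force: 40.7
```

apply_moves(translation=[[0.001,0,0.008],[0.002,0,0.016],[0.003,0,0.021],[0.003,0,0.021],[0.003,0,0.021]], delta_rot=[[0,0,0],[0,0,0],[0,0,0],[0,0,0],[0,0,0]], grip=[0.03,0.03,0.03,0.03,0.03])

```text
clock: 31.27
ee_pos: [0.6181, -0.061, 0.0482]
orientation: [[-0.083, 0.996, 0.013], [0.983, 0.084, -0.165], [-0.166, -0.001, -0.986]]
wrist_force: [-0.4, 0.5, 0.4]
finger_gap: 0.0389
grip_force: 40.7
```

apply_moves(translation=[[0,0,0],[0,0,0],[0,0,0],[0,0,0],[0,0,0]], delta_rot=[[0,0,0],[0,0,0],[0,0,0],[0,0,0],[0,0,0]], grip=[0.03,0.055,0.055,0.055,0.055])

```text
clock: 31.68
ee_pos: [0.6184, -0.061, 0.0486]
orientation: [[-0.083, 0.996, 0.014], [0.983, 0.084, -0.165], [-0.166, -0.0, -0.986]]
wrist_force: [-0.6, 1.0, -0.3]
finger_gap: 0.0553
grip_force: 0.0
```

apply_moves(translation=[[0,0,-0.03],[0,0,-0.07],[0,0,-0.11],[0,0,-0.15],[0,0,-0.15]], delta_rot=[[0,0,0],[0,0,0],[0,0,0],[0,0,0],[0,0,0]], grip=[0.055,0.055,0.055,0.055,0.055])

```text
clock: 32.1
ee_pos: [0.621, -0.0361, 0.2066]
orientation: [[-0.082, 0.996, 0.03], [0.982, 0.086, -0.168], [-0.17, 0.016, -0.985]]
wrist_force: [2.2, 0.1, 1.4]
finger_gap: 0.0546
grip_force: 0.0
```

Run:
```python
from place import *
save(cam("wrist"),"w15",1);c=cam("top");save(c,"t15",1)
# filter in top view: orange bar & white disc near earlier position
hsv=cv2.cvtColor(c[0],cv2.COLOR_RGB2HSV)
y0,x0=220,160;sub=hsv[y0:255,x0:200]
m=((sub[...,0]<22)&(sub[...,1]>180)&(sub[...,2]>90)).astype(np.uint8)
n,l,st,ce=cv2.connectedComponentsWithStats(m);k=1+st[1:,4].argmax()
ys,xs=np.where(l==k);P=np.array([ray(c,(x+x0,y+y0),.111)[:2] for x,y in zip(xs,ys)])
r=cv2.minAreaRect((P*1000).astype(np.float32));print(r,st[k]);
ev,V=np.linalg.eigh(np.cov(P.T));print(P.mean(0),np.degrees(np.arctan2(V[1,1],V[0,1])))
plan([((.411,.262,.25),Rt(168))])
```

```text
((412.56805419921875, 263.93316650390625), (14.539151191711426, 68.22369384765625), 78.2973861694336) [ 12   7   9  23 106]
[0.41236628 0.26391379] 167.92498853699882
[0.1, -0.06, -0.035] [-2.0, 2.8, -24.3] rows>= 4
[0.118, -0.012, -0.03] [-2.0, 2.8, -24.4] rows>= 4
[0.113, 0.039, -0.024] [-2.0, 2.9, -24.3] rows>= 4
 -> [0.4112 0.2618 0.2499]
```

apply_moves(translation=[[0.1,-0.06,-0.035],[0.1,-0.06,-0.035],[0.1,-0.06,-0.035],[0.1,-0.06,-0.035]], delta_rot=[[-2,2.8,-24.3],[-2,2.8,-24.3],[-2,2.8,-24.3],[-2,2.8,-24.3]], grip=[0.045,0.045,0.045,0.045])

```text
clock: 32.53
ee_pos: [0.5439, 0.0667, 0.2125]
orientation: [[-0.495, 0.868, 0.028], [0.862, 0.495, -0.107], [-0.107, -0.028, -0.994]]
wrist_force: [0.0, -0.3, 0.3]
finger_gap: 0.0451
grip_force: 0.0
```

apply_moves(translation=[[0.118,-0.012,-0.03],[0.118,-0.012,-0.03],[0.118,-0.012,-0.03],[0.118,-0.012,-0.03]], delta_rot=[[-2,2.8,-24.4],[-2,2.8,-24.4],[-2,2.8,-24.4],[-2,2.8,-24.4]], grip=[0.045,0.045,0.045,0.045])

```text
clock: 32.87
ee_pos: [0.4751, 0.1661, 0.2299]
orientation: [[-0.811, 0.585, 0.023], [0.583, 0.811, -0.048], [-0.047, -0.026, -0.999]]
wrist_force: [0.8, -0.1, 0.4]
finger_gap: 0.0448
grip_force: 0.0
```

apply_moves(translation=[[0.113,0.039,-0.024],[0.113,0.039,-0.024],[0.113,0.039,-0.024],[0.113,0.039,-0.024],[0.113,0.039,-0.024]], delta_rot=[[-2,2.9,-24.3],[-2,2.9,-24.3],[-2,2.9,-24.3],[-2,2.9,-24.3],[-2,2.9,-24.3]], grip=[0.045,0.045,0.045,0.045,0.045])

```text
clock: 33.28
ee_pos: [0.4088, 0.2626, 0.2469]
orientation: [[-0.979, 0.205, -0.008], [0.205, 0.979, 0.001], [0.008, -0.001, -1.0]]
wrist_force: [0.2, -0.3, 0.3]
finger_gap: 0.045
grip_force: 0.0
```

apply_moves(translation=[[0,0,0],[0,0,0],[0,0,0],[0,0,0]], delta_rot=[[0,0,0],[0,0,0],[0,0,0],[0,0,0]], grip=[0.045,0.045,0.045,0.045])

```text
clock: 33.62
ee_pos: [0.4106, 0.2611, 0.2479]
orientation: [[-0.978, 0.21, -0.006], [0.21, 0.978, 0.002], [0.006, 0.0, -1.0]]
wrist_force: [0.1, -0.4, -0.5]
finger_gap: 0.0447
grip_force: 0.0
```

```bash
cat > bar.py <<'E'
from plan import *
def bar(c,guess,z):
    "orange bar top near guess -> centre, axis deg"
    hsv=cv2.cvtColor(c[0],cv2.COLOR_RGB2HSV)
    m=((hsv[...,0]>6)&(hsv[...,0]<20)&(hsv[...,1]>200)&(hsv[...,2]>130)).astype(np.uint8)
    n,l,st,ce=cv2.connectedComponentsWithStats(m)
    for k in range(1,n):
        if st[k,4]<60: continue
        ys,xs=np.where(l==k);P=np.array([ray(c,(x,y),z)[:2] for x,y in zip(xs,ys)]);
        if np.linalg.norm(P.mean(0)-guess)>.06: continue
        r=cv2.minAreaRect((P*1000).astype(np.float32));ev,V=np.linalg.eigh(np.cov(P.T))
        print("bar",st[k],np.round(r[0],1),np.round(sorted(r[1]),1),P.mean(0).round(4),np.degrees(np.arctan2(V[1,1],V[0,1])).round(1)%180)
E
python3 - <<'E'
from bar import *
c=cam("wrist");bar(c,(.412,.263),.111)
t=cam("top");im=np.hstack([cv2.resize(c[0],(400,300)),cv2.resize(cv2.imread("pics/w15.png")[:,:,::-1],(400,300))]);cv2.imwrite("pics/w16.png",im[:,:,::-1])
print(observe()["ee_pos"],observe()["orientation"],observe()["joints"])
E
```

```text
[0.41059928 0.26130338 0.24821055] [[-9.77771316e-01  2.09598006e-01 -5.65061978e-03]
 [ 2.09591151e-01  9.77787482e-01  1.78584445e-03]
 [ 5.89941472e-03  5.61827574e-04 -9.99982440e-01]] [ 0.33157141 -0.13762631  1.97165675  0.00364924  1.31232541 -1.02900388]
```

View pics/w16.png

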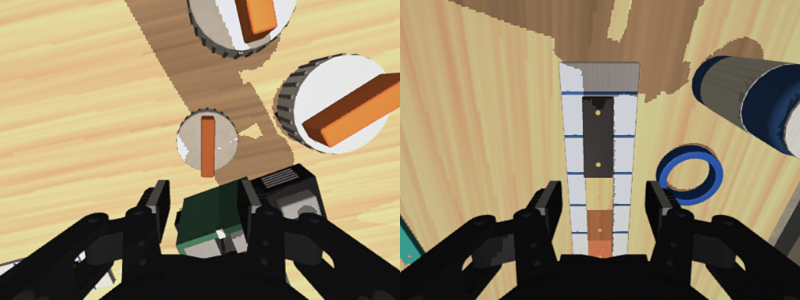

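Right: all five blanks are laid, black's low end on the last line (598,95). Left: the filter bar is upright in view at (208,147), in shadow. I'll measure it with a relaxed mask.

```bash
sed -i 's/\[...,2\]>130/[...,2]>90/; s/\[...,1\]>200/[...,1]>150/' bar.py
python3 - <<'E'
from bar import *
c=cam("wrist");bar(c,(.412,.263),.111)
A,B=[ray(c,np.array(u)*1.28,.111) for u in((208,118),(208,176))];print(A,B,(A+B)/2)
plan([((.412,.263,.15),Rt(168)),((.412,.263,.106),Rt(168))])
E
```

```text
bar [ 257  150   18   76 1203] [411.  265.8] [14.9 69.5] [0.4109 0.266 ] 168.0
[0.37799365 0.27353618 0.111     ] [0.44543201 0.2595032  0.111     ] [0.41171283 0.26651969 0.111     ]
[-0.002, 0.002, 0.098] [0.0, -0.3, -0.1] rows>= 3
 -> [0.4124 0.2632 0.1503]
[0.0, -0.0, 0.044] [0.0, -0.0, 0.0] rows>= 2
 -> [0.4124 0.2632 0.1063]
```

apply_moves(translation=[[-0.002,0.004,0.04],[-0.002,0.004,0.08],[-0.002,0.004,0.1],[-0.002,0.004,0.1],[-0.002,0.004,0.1]], delta_rot=[[0,-0.3,0],[0,-0.3,0],[0,-0.3,0],[0,-0.3,0],[0,-0.3,0]], grip=[0.045,0.045,0.045,0.045,0.045])

```text
clock: 34.18
ee_pos: [0.4122, 0.2652, 0.1479]
orientation: [[-0.978, 0.208, -0.002], [0.208, 0.978, 0.0], [0.002, -0.0, -1.0]]
wrist_force: [0.4, 0.5, 0.8]
finger_gap: 0.0449
grip_force: 0.0
```

apply_moves(translation=[[0,0,0.014],[0,0,0.028],[0,0,0.041],[0,0,0.041],[0,0,0.041]], delta_rot=[[0,0,0],[0,0,0],[0,0,0],[0,0,0],[0,0,0]], grip=[0.045,0.045,0.045,0.045,0.045])

```text
clock: 34.6
ee_pos: [0.4137, 0.2659, 0.1092]
orientation: [[-0.978, 0.208, 0.002], [0.208, 0.978, 0.002], [-0.002, 0.002, -1.0]]
wrist_force: [0.8, 0.2, 0.1]
finger_gap: 0.0448
grip_force: 0.0
```

apply_moves(translation=[[0,0,0],[0,0,0],[0,0,0],[0,0,0],[0,0,0]], delta_rot=[[0,0,0],[0,0,0],[0,0,0],[0,0,0],[0,0,0]], grip=[0.005,0.005,0.005,0.005,0.005], newtons=80)

```text
clock: 35.02
ee_pos: [0.4139, 0.2659, 0.1093]
orientation: [[-0.978, 0.208, 0.003], [0.208, 0.978, 0.002], [-0.003, 0.002, -1.0]]
wrist_force: [-2.2, -1.6, 7.1]
finger_gap: 0.0147
grip_force: 79.0
```

Run:
```python
from plan import *
s=observe();print(s["ee_pos"],s["finger_gap"],s["wrist_force"],s["orientation"])
plan([((.412,.265,.27),Rt(168)),((.567,.267,.27),Rt(189))])
```

```text
[0.41388773 0.26589124 0.10927002] 0.014700755936987645 [-2.16878738 -1.64230626  7.061767  ] [[-0.97814359  0.20790993  0.00292788]
 [ 0.20791497  0.9781457   0.00153664]
 [-0.00254441  0.0021118  -0.99999453]]
[0.001, -0.001, -0.161] [0.1, 0.1, -0.0] rows>= 4
 -> [0.4122 0.2649 0.2703]
[-0.151, 0.034, 0.0] [0.0, 0.0, -21.0] rows>= 4
 -> [0.567  0.2667 0.2704]
```

Run:
```python
from plan import *
import workcell
d=snapshot("wrist");print(np.array(d["T_tool_cam"]).round(3),np.array(d["K"]).round(0))
plan([((.413,.265,.30),Rt(168)),((.660,.281,.30),Rt(189))])
```

```text
[[ 0.001 -0.963 -0.271  0.068]
 [ 1.     0.001 -0.001  0.   ]
 [ 0.002 -0.271  0.963 -0.118]
 [ 0.     0.     0.     1.   ]] [[294.   0. 260.]
 [  0. 294. 192.]
 [  0.   0.   1.]]
[0.0, -0.001, -0.191] [0.1, 0.1, -0.0] rows>= 5
 -> [0.4131 0.2646 0.3003]
[-0.119, 0.034, 0.0] [0.0, 0.0, -10.5] rows>= 3
[-0.123, 0.011, 0.0] [0.0, 0.0, -10.5] rows>= 3
 -> [0.6598 0.2809 0.3005]
```

apply_moves(translation=[[0,-0.001,-0.02],[0,-0.001,-0.05],[0,-0.001,-0.09],[0,-0.001,-0.13],[0,-0.001,-0.17]], delta_rot=[[0,0,0],[0,0,0],[0,0,0],[0,0,0],[0,0,0]], grip=[0.005,0.005,0.005,0.005,0.005])

```text
clock: 35.48
ee_pos: [0.4114, 0.2642, 0.2786]
orientation: [[-0.978, 0.208, -0.002], [0.208, 0.978, 0.001], [0.002, 0.0, -1.0]]
wrist_force: [0.6, 0.1, -2.7]
finger_gap: 0.0145
grip_force: 78.6
```

apply_moves(translation=[[-0.02,0.005,-0.02],[-0.05,0.01,-0.02],[-0.085,0.02,-0.02],[-0.119,0.034,-0.02],[-0.119,0.034,-0.02]], delta_rot=[[0,0,-2],[0,0,-4],[0,0,-7],[0,0,-10.5],[0,0,-10.5]], grip=[0.005,0.005,0.005,0.005,0.005])

```text
clock: 35.9
ee_pos: [0.54, 0.2725, 0.2948]
orientation: [[-1.0, 0.027, -0.001], [0.027, 1.0, 0.0], [0.001, 0.0, -1.0]]
wrist_force: [-0.9, -0.7, -3.1]
finger_gap: 0.0144
grip_force: 78.7
```

apply_moves(translation=[[-0.03,0.003,0],[-0.06,0.006,0],[-0.09,0.009,0],[-0.115,0.011,0],[-0.123,0.011,0]], delta_rot=[[0,0,-2],[0,0,-5],[0,0,-8],[0,0,-10.5],[0,0,-10.5]], grip=[0.005,0.005,0.005,0.005,0.005])

```text
clock: 36.32
ee_pos: [0.6611, 0.2802, 0.2959]
orientation: [[-0.988, -0.156, -0.001], [-0.156, 0.988, 0.0], [0.001, 0.001, -1.0]]
wrist_force: [0.4, 0.3, -2.3]
finger_gap: 0.0146
grip_force: 78.7
```

apply_moves(translation=[[0,0,0],[0,0,0],[0,0,0],[0,0,0],[0,0,0]], delta_rot=[[0,0,0],[0,0,0],[0,0,0],[0,0,0],[0,0,0]], grip=[0.005,0.005,0.005,0.005,0.005])

```text
clock: 36.73
ee_pos: [0.6582, 0.2809, 0.2978]
orientation: [[-0.988, -0.157, -0.0], [-0.157, 0.988, 0.001], [-0.0, 0.001, -1.0]]
wrist_force: [-0.8, 0.0, -1.5]
finger_gap: 0.0147
grip_force: 78.7
```

Run:
```python
from plan import *
s=observe();print(s["ee_pos"],s["orientation"],s["finger_gap"])
c=cam("wrist");save(c,"w17",1.5);np.savez("w17.npz",im=c[0],K=c[1],R=c[2],o=c[3])
print(proj(c,[.567,.267,.125])*1.5)
```

```text
[0.65819788 0.28092856 0.29782859] [[-9.87647893e-01 -1.56689584e-01 -1.12464729e-04]
 [-1.56689620e-01  9.87647427e-01  9.60482825e-04]
 [-3.94221544e-05  9.66240894e-04 -9.99999532e-01]] 0.014740835283043777
[391.57349394 124.26746017]
```

View pics/w17.png

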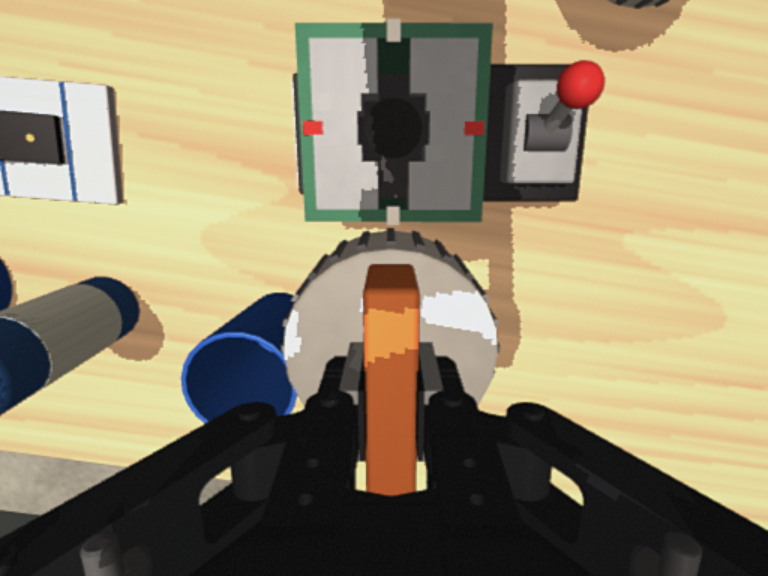

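Run:
```python
from plan import *
d=np.load("w17.npz");c=(d["im"],d["K"],d["R"],d["o"])
f=lambda u,v,z:ray(c,(u/1.5-.17,v/1.5-.17),z)[:2]
W=[f(393.5,30,.125),f(393,215.5,.125)];Rd=[f(313,128,.125),f(474,128.3,.125)]
print("white",W,np.mean(W,0),"red",Rd,np.mean(Rd,0),np.degrees(np.arctan2(*(W[0]-W[1])[::-1])))
print("corners",np.mean([f(295,24,.125),f(492,23,.125),f(305,221,.125),f(483,221,.125)],0))
T=np.array([.65820,.28093,.29783]);R=np.array([[-.98765,-.15669,0],[-.15669,.98765,.001],[0,.001,-1]])
def loc(u,v,tz): p=f(u,v,T[2]-tz); return (R.T@(np.array([*p,T[2]-tz])-T))[:2]
print("bar front edge (35)",loc(391.5,291,-.0017),loc(364,292,-.0017),loc(418,292,-.0017))
print("disc front (40)",loc(391,249,.0323),"sides",loc(284,340,.0323),loc(498,340,.0323))
```

```text
white [array([0.51528551, 0.25971901]), array([0.62210477, 0.2765936 ])] [0.56869514 0.2681563 ] red [array([0.57670085, 0.21899643]), array([0.56115406, 0.31772539])] [0.56892745 0.26836091] -171.02298053269536
corners [0.56873777 0.26848316]
bar front edge (35) [0.03492566 0.00013423] [ 0.03463555 -0.00739267] [0.03464618 0.00738778]
disc front (40) [ 4.02475315e-02 -2.71669226e-05] sides [ 0.00655816 -0.03907275] [0.00661738 0.03906793]
```

Clear view: inlet white marks at (393.5,30)/(393,215), red marks at (313,128)/(474,128), filter bar and body centred in the grip. The yaw matches, and the inlet is at (0.5688, 0.2683).

Run:
```python
from plan import *
plan([((.5688,.2683,.30),Rt(189)),((.5688,.2683,.25),Rt(189))])
```

```text
[0.09, 0.002, -0.002] [0.1, 0.0, 0.0] rows>= 3
 -> [0.5691 0.2688 0.2998]
[0.0, -0.0, 0.05] [-0.0, 0.0, 0.0] rows>= 2
 -> [0.5692 0.2687 0.2498]
```

apply_moves(translation=[[0.03,0.001,0],[0.06,0.002,0],[0.09,0.002,0],[0.09,0.002,0],[0.09,0.002,0]], delta_rot=[[0,0,0],[0,0,0],[0,0,0],[0,0,0],[0,0,0]], grip=[0.005,0.005,0.005,0.005,0.005])

```text
clock: 37.2
ee_pos: [0.5682, 0.2687, 0.2975]
orientation: [[-0.988, -0.157, -0.0], [-0.157, 0.988, 0.001], [0.0, 0.001, -1.0]]
wrist_force: [0.6, -1.1, -1.9]
finger_gap: 0.0149
grip_force: 78.6
```

apply_moves(translation=[[0,0,0.015],[0,0,0.03],[0,0,0.045],[0,0,0.045],[0,0,0.045]], delta_rot=[[0,0,0],[0,0,0],[0,0,0],[0,0,0],[0,0,0]], grip=[0.005,0.005,0.005,0.005,0.005])

```text
clock: 37.62
ee_pos: [0.5701, 0.2685, 0.252]
orientation: [[-0.988, -0.156, -0.001], [-0.156, 0.988, 0.001], [0.001, 0.001, -1.0]]
wrist_force: [-0.2, 0.2, -1.2]
finger_gap: 0.0148
grip_force: 78.6
```

apply_moves(translation=[[0,0,0],[0,0,0],[0,0,0],[0,0,0],[0,0,0]], delta_rot=[[0,0,0],[0,0,0],[0,0,0],[0,0,0],[0,0,0]], grip=[0.005,0.005,0.005,0.005,0.005])

```text
clock: 38.03
ee_pos: [0.5701, 0.2687, 0.253]
orientation: [[-0.988, -0.156, 0.001], [-0.156, 0.988, 0.001], [-0.001, 0.001, -1.0]]
wrist_force: [-0.2, -0.1, -3.2]
finger_gap: 0.0147
grip_force: 78.6
```

Run:
```python
from plan import *
s=observe();print(s["ee_pos"],s["wrist_force"],s["orientation"])
plan([((.5688,.2683,s["ee_pos"][2]),Rt(189)),((.5688,.2683,.228),Rt(189))])
```

```text
[0.57010441 0.26867344 0.25300374] [-0.20314001 -0.098374   -3.17025279] [[-9.87718470e-01 -1.56242431e-01  7.25245112e-04]
 [-1.56241572e-01  9.87718238e-01  1.11937684e-03]
 [-8.91231982e-04  9.92315742e-04 -9.99999111e-01]]
[0.001, -0.0, -0.0] [0.1, 0.1, -0.0] rows>= 1
 -> [0.5691 0.2685 0.253 ]
[0.0, -0.0, 0.025] [-0.0, -0.0, -0.0] rows>= 1
 -> [0.5691 0.2685 0.228 ]
```

Correct by 1 mm and lower to the spring seat.

apply_moves(translation=[[0.001,0,0.004],[0.001,0,0.009],[0.001,0,0.014],[0.001,0,0.018],[0.001,0,0.018]], delta_rot=[[0,0,0],[0,0,0],[0,0,0],[0,0,0],[0,0,0]], grip=[0.005,0.005,0.005,0.005,0.005])

```text
clock: 38.45
ee_pos: [0.5681, 0.2683, 0.2325]
orientation: [[-0.988, -0.156, -0.003], [-0.156, 0.988, 0.0], [0.003, 0.001, -1.0]]
wrist_force: [-0.3, -0.2, -3.5]
finger_gap: 0.0149
grip_force: 78.6
```

apply_moves(translation=[[0,0,0.003],[0,0,0.006],[0,0,0.009],[0,0,0.012],[0,0,0.012]], delta_rot=[[0,0,0],[0,0,0],[0,0,0],[0,0,0],[0,0,0]], grip=[0.005,0.005,0.005,0.005,0.005])

```text
clock: 38.87
ee_pos: [0.5692, 0.2686, 0.223]
orientation: [[-0.988, -0.156, 0.001], [-0.156, 0.988, 0.001], [-0.001, 0.001, -1.0]]
wrist_force: [-1.6, -0.7, 5.0]
finger_gap: 0.0147
grip_force: 79.7
```

apply_moves(translation=[[0,0,0.004],[0,0,0.008],[0,0,0.012],[0,0,0.015],[0,0,0.015]], delta_rot=[[0,0,0],[0,0,0],[0,0,0],[0,0,0],[0,0,0]], grip=[0.005,0.005,0.005,0.005,0.005])

```text
clock: 39.28
ee_pos: [0.5694, 0.2686, 0.2089]
orientation: [[-0.988, -0.156, 0.001], [-0.156, 0.988, 0.001], [-0.001, 0.001, -1.0]]
wrist_force: [-3.0, -1.1, 10.4]
finger_gap: 0.0145
grip_force: 80.5
```

apply_moves(translation=[[0,0,0],[0,0,0],[0,0,0],[0,0,0]], delta_rot=[[0,0,0],[0,0,0],[0,0,0],[0,0,0]], grip=[0.005,0.005,0.005,0.005])

```text
clock: 39.62
ee_pos: [0.5694, 0.2686, 0.2096]
orientation: [[-0.988, -0.156, 0.001], [-0.156, 0.988, 0.001], [-0.002, 0.001, -1.0]]
wrist_force: [-3.7, -1.7, 10.6]
finger_gap: 0.0148
grip_force: 80.5
```

apply_moves(translation=[[0,0,0.002],[0,0,0.002],[0,0,0.002]], delta_rot=[[0,0,0],[0,0,0],[0,0,0]], grip=[0.005,0.005,0.005])

```text
clock: 39.87
ee_pos: [0.5695, 0.2686, 0.2077]
orientation: [[-0.988, -0.156, 0.002], [-0.156, 0.988, 0.001], [-0.002, 0.001, -1.0]]
wrist_force: [-3.7, -1.2, 10.0]
finger_gap: 0.0149
grip_force: 80.5
```

apply_moves(translation=[[0,0,0],[0,0,0],[0,0,0],[0,0,0],[0,0,0]], delta_rot=[[0,0,3],[0,0,6],[0,0,9],[0,0,12],[0,0,15]], grip=[0.005,0.005,0.005,0.005,0.005])

```text
clock: 40.28
ee_pos: [0.5704, 0.2689, 0.2084]
orientation: [[-0.994, 0.107, 0.005], [0.107, 0.994, 0.002], [-0.004, 0.002, -1.0]]
wrist_force: [-0.7, -1.4, 9.6]
finger_gap: 0.0145
grip_force: 80.6
```

apply_moves(translation=[[0,0,0],[0,0,0],[0,0,0],[0,0,0],[0,0,0]], delta_rot=[[0,0,6],[0,0,12],[0,0,18],[0,0,24],[0,0,30]], grip=[0.005,0.005,0.005,0.005,0.005])

```text
clock: 40.7
ee_pos: [0.571, 0.2688, 0.2087]
orientation: [[-0.806, 0.592, 0.006], [0.592, 0.806, 0.002], [-0.004, 0.005, -1.0]]
wrist_force: [0.4, -0.9, 9.7]
finger_gap: 0.0146
grip_force: 80.5
```

apply_moves(translation=[[0,0,0],[0,0,0],[0,0,0],[0,0,0],[0,0,0]], delta_rot=[[0,0,6],[0,0,12],[0,0,18],[0,0,24],[0,0,30]], grip=[0.005,0.005,0.005,0.005,0.005])

```text
clock: 41.12
ee_pos: [0.5708, 0.2687, 0.2086]
orientation: [[-0.402, 0.916, 0.006], [0.916, 0.402, 0.002], [-0.001, 0.006, -1.0]]
wrist_force: [-0.7, -1.3, 10.5]
finger_gap: 0.0148
grip_force: 80.5
```

Run:
```python
from plan import *
s=observe();print(s["ee_pos"],s["wrist_force"],s["moment"],s["joints"])
plan([((.569,.2685,.208),Rt(99))])
```

```text
[0.57077303 0.26867958 0.20859973] [-0.73845829 -1.25917365 10.50619849] [-0.33245855  0.26961325  0.15258974] [ 2.60508369e-01  2.42818535e-01  1.65072312e+00 -4.30662248e-06
  1.24217246e+00 -1.53443636e-01]
[0.001, -0.002, 0.001] [0.3, 0.0, 14.7] rows>= 3
 -> [0.5685 0.2688 0.2076]
```

apply_moves(translation=[[0,-0.001,0.001],[0,-0.001,0.001],[0,-0.001,0.001],[0,-0.001,0.001],[0,-0.001,0.001]], delta_rot=[[0,0,4],[0,0,8],[0,0,12],[0,0,15],[0,0,16]], grip=[0.005,0.005,0.005,0.005,0.005])

```text
clock: 41.53
ee_pos: [0.5703, 0.2683, 0.2079]
orientation: [[-0.137, 0.991, 0.007], [0.991, 0.137, 0.002], [0.001, 0.007, -1.0]]
wrist_force: [1.1, -1.6, 10.4]
finger_gap: 0.0146
grip_force: 80.6
```

apply_moves(translation=[[0,0,0],[0,0,0],[0,0,0]], delta_rot=[[0,0,0],[0,0,0],[0,0,0]], grip=[0.005,0.005,0.005])

```text
clock: 41.78
ee_pos: [0.5703, 0.2683, 0.2079]
orientation: [[-0.139, 0.99, 0.007], [0.99, 0.139, 0.002], [0.001, 0.007, -1.0]]
wrist_force: [-0.6, -1.6, 9.9]
finger_gap: 0.0148
grip_force: 80.6
```

Run:
```python
from plan import *
s=observe();R=np.array(s["orientation"]);print(s["ee_pos"],s["wrist_force"],s["moment"],np.degrees(np.arctan2(R[1,0],R[0,0])))
```

```text
[0.57027282 0.2683263  0.20785277] [-0.61092322 -1.57821583  9.89564758] [-0.33453325  0.08672625  0.03410558] 97.9924560865965
```

apply_moves(translation=[[0,0,-0.003],[0,0,-0.006],[0,0,-0.009],[0,0,-0.009],[0,0,-0.009]], delta_rot=[[0,0,0],[0,0,0],[0,0,0],[0,0,0],[0,0,0]], grip=[0.005,0.005,0.005,0.005,0.005])

```text
clock: 42.2
ee_pos: [0.5702, 0.2683, 0.2164]
orientation: [[-0.139, 0.99, 0.007], [0.99, 0.139, 0.002], [0.001, 0.007, -1.0]]
wrist_force: [1.5, -0.8, 7.7]
finger_gap: 0.0147
grip_force: 80.2
```

apply_moves(translation=[[0,0,-0.001],[0,0,-0.002],[0,0,-0.003],[0,0,-0.003],[0,0,-0.003]], delta_rot=[[0,0,0],[0,0,0],[0,0,0],[0,0,0],[0,0,0]], grip=[0.005,0.005,0.005,0.005,0.005])

```text
clock: 42.62
ee_pos: [0.5699, 0.2682, 0.2182]
orientation: [[-0.139, 0.99, 0.006], [0.99, 0.139, 0.002], [0.001, 0.006, -1.0]]
wrist_force: [4.7, 0.8, 5.8]
finger_gap: 0.0148
grip_force: 79.9
```

apply_moves(translation=[[0,0,0],[0,0,0],[0,0,0],[0,0,0],[0,0,0]], delta_rot=[[0,0,0],[0,0,0],[0,0,0],[0,0,0],[0,0,0]], grip=[0.016,0.025,0.035,0.045,0.045])

```text
clock: 43.03
ee_pos: [0.567, 0.268, 0.2151]
orientation: [[-0.139, 0.99, -0.003], [0.99, 0.139, 0.0], [0.001, -0.003, -1.0]]
wrist_force: [-1.1, 0.6, -0.1]
finger_gap: 0.0451
grip_force: 0.0
```

apply_moves(translation=[[0,0,-0.02],[0,0,-0.05],[0,0,-0.08],[0,0,-0.1],[0,0,-0.1]], delta_rot=[[0,0,0],[0,0,0],[0,0,0],[0,0,0],[0,0,0]], grip=[0.045,0.045,0.045,0.045,0.045])

```text
clock: 43.45
ee_pos: [0.5697, 0.2686, 0.3221]
orientation: [[-0.139, 0.99, 0.008], [0.99, 0.139, 0.003], [0.002, 0.009, -1.0]]
wrist_force: [0.4, -0.6, 0.8]
finger_gap: 0.0453
grip_force: 0.0
```

Run:
```python
from bar import *
c=cam("wrist");save(c,"w18",1)
for z in (.214,.220,.226): bar(c,(.569,.268),z)
t=cam("top");bar(t,(.569,.268),.220)
# triangulate switch ball from w17 and first top picture
d=np.load("w17.npz");k=(d["im"],d["K"],d["R"],d["o"])
def line(c,uv):
    v=c[2]@np.linalg.inv(c[1])@np.array([uv[0],uv[1],1.]);return c[3],v/np.linalg.norm(v)
o1,v1=line(k,(581/1.5-.17,84/1.5-.17));t0=(np.load("top.npy"),t[1],t[2],t[3])
o2,v2=line(t0,(90+220/4.5-.4,125+258/3.4-.4))
A=np.stack([v1,-v2],1);s=np.linalg.lstsq(A,o2-o1,rcond=None)[0]
print(o1+v1*s[0],o2+v2*s[1])
```

```text
bar [ 251  151   20   90 1668] [570.9 269.6] [15.  74.4] [0.5707 0.2709] 97.9
bar [ 251  151   20   90 1668] [570.6 271.4] [14.6 72.4] [0.5704 0.2726] 97.9
bar [ 251  151   20   90 1668] [570.3 273.2] [14.2 70.4] [0.5701 0.2744] 97.9
[0.52913964 0.37163368 0.13811382] [0.52913883 0.37163014 0.13811271]
```

Run:
```python
from bar import *
s=cam("scene");c=cam("wrist");print(observe()["ee_pos"])
cr=lambda c,z:[proj(c,np.array([.5688,.2683,z])+0)]
for z in(.208,.220,.232):print(z,proj(s,[.5688,.2683,z]),"switch",proj(s,[.5291,.3716,.138]))
p=proj(s,[.5688,.2683,.2]).astype(int);a=s[0][max(0,p[1]-60):p[1]+60,p[0]-80:p[0]+80]
a=cv2.resize(a,(800,600),interpolation=cv2.INTER_CUBIC)
# predicted top-corner outline for locked (green) and 12 mm higher (blue)
th=np.radians(98);u=np.array([np.cos(th),np.sin(th),0]);v=np.array([-u[1],u[0],0]);off=np.array([p[0]-80,max(0,p[1]-60)])
for z,col in((.220,(0,255,0)),(.232,(0,0,255))):
  for sx,sy in((1,1),(1,-1),(-1,-1),(-1,1)):
    q=((proj(s,np.array([.5692,.2686,z])+sx*.035*u+sy*.008*v)-off+.5)*5).astype(int);cv2.circle(a,tuple(map(int,q)),4,col,1)
cv2.imwrite("pics/s19.png",a[:,:,::-1])
```

```text
[0.56711427 0.26780909 0.31413447]
0.208 [341.89680357 154.90099447] switch [360.91883544 152.57050349]
0.22 [342.51656046 152.03222417] switch [360.91883544 152.57050349]
0.232 [343.14648302 149.1163984 ] switch [360.91883544 152.57050349]
```

View pics/s19.png

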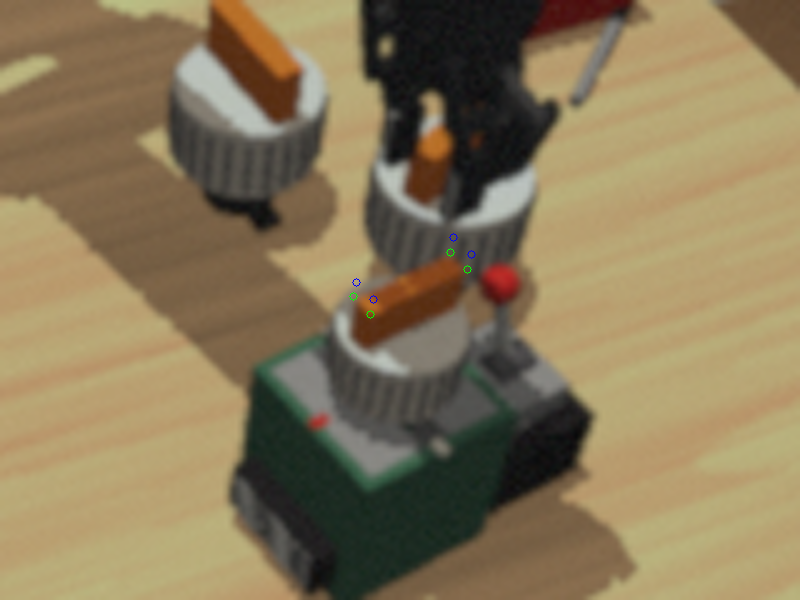

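The scene view shows the filter's bar corners on the green (locked-height) markers, so it is locked with the bar between the red marks. The switch tip is at (500,283), matching the triangulated point. Now the switch.

Run:
```python
from plan import *
b=np.radians(8.98);ux=np.array([np.cos(b),np.sin(b)]);uy=np.array([-ux[1],ux[0]]);I=np.array([.5688,.2683])
S=I-.062*ux+.108*uy;print(S)
plan([((*S,.29),Rt(99)),((*S,.19),Rt(99)),((*S,.148),Rt(99))])
```

```text
[0.49070225 0.36529867]
[0.107, -0.062, 0.024] [-0.2, -0.0, -1.0] rows>= 4
 -> [0.4908 0.3651 0.2904]
[0.0, 0.0, 0.1] [-0.0, -0.0, -0.0] rows>= 3
 -> [0.4907 0.3652 0.1904]
[0.0, 0.0, 0.042] [-0.0, -0.0, -0.0] rows>= 2
 -> [0.4907 0.3652 0.1484]
```

apply_moves(translation=[[0.107,-0.062,0.024],[0.107,-0.062,0.024],[0.107,-0.062,0.024],[0.107,-0.062,0.024],[0.107,-0.062,0.024]], delta_rot=[[0,0,-1],[0,0,-1],[0,0,-1],[0,0,-1],[0,0,-1]], grip=[0,0,0,0,0])

```text
clock: 44.07
ee_pos: [0.4894, 0.3663, 0.2897]
orientation: [[-0.16, 0.987, -0.004], [0.987, 0.16, -0.001], [-0.001, -0.005, -1.0]]
wrist_force: [0.2, -0.1, -0.8]
finger_gap: 0.0003
grip_force: 0.0
```

apply_moves(translation=[[0,0,0.03],[0,0,0.06],[0,0,0.09],[0,0,0.1],[0,0,0.1]], delta_rot=[[0,0,0],[0,0,0],[0,0,0],[0,0,0],[0,0,0]], grip=[0,0,0,0,0])

```text
clock: 44.48
ee_pos: [0.4903, 0.3635, 0.1883]
orientation: [[-0.155, 0.988, -0.007], [0.988, 0.155, -0.003], [-0.002, -0.008, -1.0]]
wrist_force: [-0.3, -0.6, 0.0]
finger_gap: 0.0003
grip_force: 0.0
```

apply_moves(translation=[[0,0,0.01],[0,0,0.02],[0,0,0.03],[0,0,0.042],[0,0,0.042]], delta_rot=[[0,0,0],[0,0,0],[0,0,0],[0,0,0],[0,0,0]], grip=[0,0,0,0,0])

```text
clock: 44.9
ee_pos: [0.4904, 0.3648, 0.1477]
orientation: [[-0.156, 0.988, -0.004], [0.988, 0.156, -0.001], [-0.0, -0.004, -1.0]]
wrist_force: [-0.4, -0.4, -0.4]
finger_gap: -0.0
grip_force: 0.0
```

```bash
cat > sw.py <<'E'
from plan import *
b=np.radians(8.98);ux=np.array([np.cos(b),np.sin(b)]);uy=np.array([-ux[1],ux[0]]);I=np.array([.5688,.2683])
def tip():
    s=observe();p=np.array(s["ee_pos"]);d=p[:2]-I;print("tcp in blower",(d@ux).round(4),(d@uy).round(4),p[2].round(4),s["wrist_force"])
def ball():
    c=cam("scene");h=cv2.cvtColor(c[0],cv2.COLOR_RGB2HSV)
    m=((h[...,0]<6)|(h[...,0]>174))&(h[...,1]>170)&(h[...,2]>90);m=m.astype(np.uint8);m[:, :335]=0;m[:, 410:]=0;m[:110]=0;m[200:]=0
    n,l,st,ce=cv2.connectedComponentsWithStats(m)
    for i in range(1,n):
        if st[i,4]>8:
            v=c[2]@np.linalg.inv(c[1])@np.array([*ce[i],1.]);o=c[3]   # meet the plane y_b=.108
            n3=np.array([*uy,0]);t=((.108-((o[:2]-I)@uy)))/(v@n3);P=o+v*t;print("ball",ce[i].round(1),st[i,4],"xb",((P[:2]-I)@ux).round(4),"z",P[2].round(4))
if __name__=="__main__": tip();ball()
E
python3 sw.py
```

```text
tcp in blower -0.0624 0.1076 0.1477 [-0.43180628 -0.42015452 -0.42509727]
ball [361.1 152. ] 26 xb -0.0227 z 0.141
```

apply_moves(translation=[[0,0.012,0],[0,0.024,0],[0,0.036,0],[0,0.048,0],[0,0.055,0]], delta_rot=[[0,0,0],[0,0,0],[0,0,0],[0,0,0],[0,0,0]], grip=[0,0,0,0,0])

```text
clock: 45.37
ee_pos: [0.547, 0.3744, 0.1511]
orientation: [[-0.156, 0.988, 0.0], [0.988, 0.156, 0.001], [0.001, 0.001, -1.0]]
wrist_force: [-1.9, 0.1, -0.4]
finger_gap: 0.0
grip_force: 0.7
```

```bash
python3 sw.py
```

```text
tcp in blower -0.005 0.1082 0.1511 [-1.90165298  0.13887099 -0.36893539]
ball [369.9 161. ] 26 xb 0.0197 z 0.1384
```

apply_moves(translation=[[0,0.002,0],[0,0.004,0],[0,0.006,0],[0,0.006,0]], delta_rot=[[0,0,0],[0,0,0],[0,0,0],[0,0,0]], grip=[0,0,0,0])

```text
clock: 45.75
ee_pos: [0.5516, 0.375, 0.1503]
orientation: [[-0.156, 0.988, -0.001], [0.988, 0.156, 0.001], [0.001, -0.001, -1.0]]
wrist_force: [-1.4, -0.4, 0.1]
finger_gap: -0.0002
grip_force: 0.3
```

```bash
python3 sw.py
```

```text
tcp in blower -0.0003 0.1081 0.1503 [-1.40850095 -0.39412971  0.12154073]
ball [370.9 162.1] 25 xb 0.0247 z 0.1377
```

apply_moves(translation=[[0,0.002,0],[0,0.004,0],[0,0.006,0],[0,0.006,0]], delta_rot=[[0,0,0],[0,0,0],[0,0,0],[0,0,0]], grip=[0,0,0,0])

```text
clock: 46.13
ee_pos: [0.555, 0.3757, 0.15]
orientation: [[-0.157, 0.988, -0.009], [0.988, 0.157, -0.002], [-0.0, -0.009, -1.0]]
wrist_force: [-13.1, -2.6, 5.7]
finger_gap: 0.0002
grip_force: 6.7
```

```bash
python3 sw.py
```

```text
tcp in blower 0.0032 0.1082 0.15 [-13.11922722  -2.58489892   5.71997484]
ball [371.6 162.8] 27 xb 0.0277 z 0.1374
```

apply_moves(translation=[[0,-0.01,0],[0,-0.03,0],[0,-0.05,0],[0,-0.05,-0.03],[0,-0.05,-0.07]], delta_rot=[[0,0,0],[0,0,0],[0,0,0],[0,0,0],[0,0,0]], grip=[0,0,0,0,0])

```text
clock: 46.6
ee_pos: [0.5052, 0.3669, 0.2165]
orientation: [[-0.157, 0.988, -0.009], [0.988, 0.157, -0.003], [-0.002, -0.009, -1.0]]
wrist_force: [1.0, -0.1, -0.1]
finger_gap: 0.0
grip_force: 0.0
```

apply_moves(translation=[[0,-0.01,-0.04],[0,-0.03,-0.08],[0,-0.05,-0.12],[0,-0.06,-0.15],[0,-0.06,-0.15]], delta_rot=[[0,0,0],[0,0,0],[0,0,0],[0,0,0],[0,0,0]], grip=[0,0,0,0,0])

```text
clock: 47.02
ee_pos: [0.4501, 0.36, 0.3811]
orientation: [[-0.158, 0.987, 0.015], [0.987, 0.158, 0.009], [0.006, 0.016, -1.0]]
wrist_force: [1.1, 0.0, 1.6]
finger_gap: 0.0002
grip_force: 0.0
```

Run:
```python
from sw import *
from place import C,uy as ty
ball();tip()
tx=np.array([ty[1],-ty[0]])
for nm in("top","scene"):
    c=cam(nm);lab=cv2.cvtColor(c[0],cv2.COLOR_RGB2LAB)
    # colour profile along the tray, at the blanks' top height, mid-line
    out=[]
    for y in np.arange(-.18,.185,.012):
        row=[]
        for x in(0,.035):
            P=C+ty[:2]*y+tx*x;u,v=proj(c,[*P,.032 if x==0 else .012]).round().astype(int);row.append(tuple(int(k) for k in c[0][v,u]))
        out.append((round(float(y),3),*row))
    print(nm);[print(o) for o in out]
t=cam("top")
for y0 in np.arange(-.132,.12,.06):   # blank width edges across the tray
    r=[c0 for c0 in (int(t[0][tuple(proj(t,[*(C+ty[:2]*(y0+.02)+tx*x),.026]).round().astype(int)[::-1])].astype(int).sum()) for x in np.arange(-.04,.041,.005))];print(round(y0,3),r)
```

```text
ball [371.2 163.1] 37 xb 0.0268 z 0.135
tcp in blower -0.1029 0.1086 0.3771 [-0.43380175  0.22164311 -0.4271303 ]
top
(-0.18, (57, 30, 15), (120, 123, 130))
(-0.168, (67, 43, 19), (120, 123, 130))
(-0.156, (57, 30, 14), (120, 122, 130))
(-0.144, (54, 27, 16), (120, 123, 130))
(-0.132, (54, 29, 16), (119, 123, 130))
(-0.12, (119, 64, 34), (120, 124, 130))
(-0.108, (119, 89, 39), (120, 123, 131))
(-0.096, (120, 65, 36), (121, 124, 131))
(-0.084, (119, 63, 34), (120, 123, 130))
(-0.072, (119, 65, 35), (111, 114, 121))
(-0.06, (95, 55, 29), (120, 123, 130))
(-0.048, (105, 74, 34), (120, 123, 131))
(-0.036, (93, 55, 27), (120, 123, 131))
(-0.024, (91, 54, 27), (121, 123, 132))
(-0.012, (97, 57, 28), (109, 113, 122))
(0.0, (119, 108, 70), (120, 123, 131))
(0.012, (119, 103, 56), (119, 122, 129))
(0.024, (119, 106, 65), (119, 122, 130))
(0.036, (119, 103, 64), (120, 123, 131))
(0.048, (96, 85, 53), (119, 122, 131))
(0.06, (21, 19, 19), (120, 123, 131))
(0.072, (76, 63, 29), (120, 124, 131))
(0.084, (22, 19, 20), (118, 122, 129))
(0.096, (23, 22, 23), (120, 122, 130))
(0.108, (20, 17, 16), (
[... 1258 characters left out ...]
177, 184, 182))
(0.12, (29, 27, 26), (182, 188, 183))
(0.132, (35, 33, 30), (182, 189, 183))
(0.144, (43, 39, 33), (182, 188, 182))
(0.156, (52, 63, 84), (182, 187, 181))
(0.168, (183, 186, 181), (177, 181, 176))
(0.18, (182, 186, 180), (183, 186, 179))
-0.132 [374, 375, 371, 371, 309, 215, 221, 213, 231, 217, 215, 219, 223, 369, 373, 371, 375]
-0.072 [374, 370, 372, 372, 207, 175, 183, 186, 188, 180, 178, 175, 184, 350, 372, 373, 371]
-0.012 [370, 371, 371, 374, 312, 301, 304, 297, 296, 292, 298, 290, 290, 373, 371, 373, 371]
0.048 [370, 372, 371, 373, 88, 59, 64, 61, 135, 76, 54, 57, 58, 374, 371, 372, 371]
0.108 [373, 372, 371, 371, 83, 57, 51, 57, 59, 62, 48, 59, 178, 373, 374, 373, 374]
```

```bash
python3 -c "
from workcell import hand_in
print(hand_in())"
```

```text
the job is handed in; nothing more can be done
None
```

The job is handed in with no verdict shown: my last checks had all five blanks shingled on their marks, the filter locked in the blower, and the switch pushed to its stop on the on side.

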